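# Load the hold-down rack before sterilising

## Task

Get the five-pocket rack ready for the steriliser: swing its counterweighted hold-down frame up past the balance point so that it stays open by itself, lay one of the spare steel instrument cases flat in every empty pocket, leave the cases that are already loaded in their pockets, then swing the frame fully down over the cases again and slide the locking bolt home. Spare cases left over stay on the table, and do not knock into the small bowl and the marker pen behind them.

Things in the scene. Friction and masses are not known exactly. Their poses are not given: they have to be found in the camera images.
- rack: Fixed aluminium rack, 290 (x) by 416 mm (y, -184 to +232); origin under the middle of its five pockets, on the table top; x away from the robot at yaw 0, y to the left along the row, z up. The open pockets are 64 mm apart, each 110 mm long (x) and 42 mm wide (y), floor 5 mm above the table, lands round them up to 15 mm (10 mm deep).
- pocket_1 (a point): Centre of the floor of pocket 1 (5 mm above the table), at rack y = -128 mm; axes as the rack. Pocket 1 is the rightmost, 5 the leftmost. A seated case has its centre 18 mm above this point.
- pocket_2 (a point): Centre of the floor of pocket 2 (5 mm above the table), at rack y = -64 mm; axes as the rack. Pocket 1 is the rightmost, 5 the leftmost. A seated case has its centre 18 mm above this point.
- pocket_3 (a point): Centre of the floor of pocket 3 (5 mm above the table), at rack y = 0 mm; axes as the rack. Pocket 1 is the rightmost, 5 the leftmost. A seated case has its centre 18 mm above this point.
- pocket_4 (a point): Centre of the floor of pocket 4 (5 mm above the table), at rack y = 64 mm; axes as the rack. Pocket 1 is the rightmost, 5 the leftmost. A seated case has its centre 18 mm above this point.
- pocket_5 (a point): Centre of the floor of pocket 5 (5 mm above the table), at rack y = 128 mm; axes as the rack. Pocket 1 is the rightmost, 5 the leftmost. A seated case has its centre 18 mm above this point.
- frame (a joint): Hold-down frame of steel bars, hinged along the rack's back: angle in rad, 0 = closed (lying forward over the cases), 1.70 = fully open (stop, leaning slightly back). A counterweight bar makes it tip over at about 0.85 rad: below this it falls shut, above it it swings open and stays on its stop. It takes about 3 N at the front bar, and is damped. Its side arms (rack y = +-166 mm) and hinge brackets (72 mm high) stand at the back; open, it rises to 225 mm above the table.
- frame_hinge (a point): Middle of the frame's hinge axis (fixed on the rack at x = 80 mm, 53 mm above the table); the axis runs along the rack's y. Positive turns lift the front bar and carry it up and back.
- frame_bar (a point): Middle of the frame's front bar, its handle: round, 12 mm thick, 344 mm long along the rack's y. Frame closed, it lies 175 mm forward (rack -x) of the hinge and 25 mm above it: 78 mm above the table. Nothing is within 45 mm of its middle, so pinch it from above; it turns freely in the grip. Two flat press bars cross the frame 50 and 108 mm forward of the hinge, 9 mm above seated cases.
- bolt (a joint): Locking bolt on the left end of the rack: travel in m, 0 = withdrawn (left), 0.026 = fully home (tongue over the frame's left side arm). It slides to the right (rack -y) against about 1.5 N friction and stays where it is left.
- bolt_knob (a point): Middle of the bolt's black knob, an upright cylinder 16 mm in diameter and 26 mm high standing on a thin stem (so its ends are 13 mm above and below this point), 95 mm above the table; 19 mm below this point is the top of the bolt's housing, 40 by 36 mm.
- case_in_1: Steel instrument case that already lies in pocket 1, if present: 100 mm long (its x), 36 by 36 mm in section, 0.16 kg; origin at its centre, which is 23 mm above the table.
- case_in_2: Steel instrument case that already lies in pocket 2, if present: 100 mm long (its x), 36 by 36 mm in section, 0.16 kg; origin at its centre, which is 23 mm above the table.
- case_in_3: Steel instrument case that already lies in pocket 3, if present: 100 mm long (its x), 36 by 36 mm in section, 0.16 kg; origin at its centre, which is 23 mm above the table.
- case_in_4: Steel instrument case that already lies in pocket 4, if present: 100 mm long (its x), 36 by 36 mm in section, 0.16 kg; origin at its centre, which is 23 mm above the table.
- case_in_5: Steel instrument case that already lies in pocket 5, if present: 100 mm long (its x), 36 by 36 mm in section, 0.16 kg; origin at its centre, which is 23 mm above the table.
- spare_1: Spare steel instrument case, lying on the table to the right of the rack: 100 mm long (its x), 36 by 36 mm in section, 0.11 to 0.22 kg; origin at its centre, 18 mm above the table. Any of its four long sides may face up.
- spare_2: Spare steel instrument case, lying on the table to the right of the rack: 100 mm long (its x), 36 by 36 mm in section, 0.11 to 0.22 kg; origin at its centre, 18 mm above the table. Any of its four long sides may face up.
- spare_3: Spare steel instrument case, lying on the table to the right of the rack: 100 mm long (its x), 36 by 36 mm in section, 0.11 to 0.22 kg; origin at its centre, 18 mm above the table. Any of its four long sides may face up.
- spare_4: Spare steel instrument case, lying on the table to the right of the rack: 100 mm long (its x), 36 by 36 mm in section, 0.11 to 0.22 kg; origin at its centre, 18 mm above the table. Any of its four long sides may face up.
- gallipot: Small steel bowl, 79 mm across, 40 mm high, bystander; origin under its middle.
- marker: Blue-capped marker pen, 18 x 130 x 19 mm, bystander; origin under its middle.

How it is judged (in metres and radians):
On the way, in this order (a step that is already met when the one before it is completed fails the run):
1. the hold-down frame rests fully open by itself, not touched by the gripper (value of joint frame above 1.55 rad and contact force between the fingers and anything else below 0.1 N), for 0.5 s.
2. with the frame open, every pocket holds a case, seated on its floor and let go (value of joint frame above 1.4 rad and ((horizontal distance between case_in_1 and pocket_1 below 0.011 m and z of case_in_1 in the frame of pocket_1 between 0.012 and 0.0225 m and angle between the x axis of case_in_1 and the x axis of pocket_1, either way round below 0.14 rad) or (horizontal distance between spare_1 and pocket_1 below 0.011 m and z of spare_1 in the frame of pocket_1 between 0.012 and 0.0225 m and angle between the x axis of spare_1 and the x axis of pocket_1, either way round below 0.14 rad) or (horizontal distance between spare_2 and pocket_1 below 0.011 m and z of spare_2 in the frame of pocket_1 between 0.012 and 0.0225 m and angle between the x axis of spare_2 and the x axis of pocket_1, either way round below 0.14 rad) or (horizontal distance between spare_3 and pocket_1 below 0.011 m and z of spare_3 in the frame of pocket_1 between 0.012 and 0.0225 m and angle between the x axis of spare_3 and the x axis of pocket_1, either way round below 0.14 rad) or (horizontal distance between spare_4 and pocket_1 below 0.011 m and z of spare_4 in the frame of pocket_1 between 0.012 and 0.0225 m and angle between the x axis of spare_4 and the x axis of pocket_1, either way round below 0.14 rad)) and ((horizontal distance between case_in_2 and pocket_2 below 0.011 m and z of case_in_2 in the frame of pocket_2 between 0.012 and 0.0225 m and angle between the x axis of case_in_2 and the x axis of pocket_2, either way round below 0.14 rad) or (horizontal distance between spare_1 and pocket_2 below 0.011 m and z of spare_1 in the frame of pocket_2 between 0.012 and 0.0225 m and angle between the x axis of spare_1 and the x axis of pocket_2, either way round below 0.14 rad) or (horizontal distance between spare_2 and pocket_2 below 0.011 m and z of spare_2 in the frame of pocket_2 between 0.012 and 0.0225 m and angle between the x axis of spare_2 and the x axis of pocket_2, either way round below 0.14 rad) or (horizontal distance between spare_3 and pocket_2 below 0.011 m and z of spare_3 in the frame of pocket_2 between 0.012 and 0.0225 m and angle between the x axis of spare_3 and the x axis of pocket_2, either way round below 0.14 rad) or (horizontal distance between spare_4 and pocket_2 below 0.011 m and z of spare_4 in the frame of pocket_2 between 0.012 and 0.0225 m and angle between the x axis of spare_4 and the x axis of pocket_2, either way round below 0.14 rad)) and ((horizontal distance between case_in_3 and pocket_3 below 0.011 m and z of case_in_3 in the frame of pocket_3 between 0.012 and 0.0225 m and angle between the x axis of case_in_3 and the x axis of pocket_3, either way round below 0.14 rad) or (horizontal distance between spare_1 and pocket_3 below 0.011 m and z of spare_1 in the frame of pocket_3 between 0.012 and 0.0225 m and angle between the x axis of spare_1 and the x axis of pocket_3, either way round below 0.14 rad) or (horizontal distance between spare_2 and pocket_3 below 0.011 m and z of spare_2 in the frame of pocket_3 between 0.012 and 0.0225 m and angle between the x axis of spare_2 and the x axis of pocket_3, either way round below 0.14 rad) or (horizontal distance between spare_3 and pocket_3 below 0.011 m and z of spare_3 in the frame of pocket_3 between 0.012 and 0.0225 m and angle between the x axis of spare_3 and the x axis of pocket_3, either way round below 0.14 rad) or (horizontal distance between spare_4 and pocket_3 below 0.011 m and z of spare_4 in the frame of pocket_3 between 0.012 and 0.0225 m and angle between the x axis of spare_4 and the x axis of pocket_3, either way round below 0.14 rad)) and ((horizontal distance between case_in_4 and pocket_4 below 0.011 m and z of case_in_4 in the frame of pocket_4 between 0.012 and 0.0225 m and angle between the x axis of case_in_4 and the x axis of pocket_4, either way round below 0.14 rad) or (horizontal distance between spare_1 and pocket_4 below 0.011 m and z of spare_1 in the frame of pocket_4 between 0.012 and 0.0225 m and angle between the x axis of spare_1 and the x axis of pocket_4, either way round below 0.14 rad) or (horizontal distance between spare_2 and pocket_4 below 0.011 m and z of spare_2 in the frame of pocket_4 between 0.012 and 0.0225 m and angle between the x axis of spare_2 and the x axis of pocket_4, either way round below 0.14 rad) or (horizontal distance between spare_3 and pocket_4 below 0.011 m and z of spare_3 in the frame of pocket_4 between 0.012 and 0.0225 m and angle between the x axis of spare_3 and the x axis of pocket_4, either way round below 0.14 rad) or (horizontal distance between spare_4 and pocket_4 below 0.011 m and z of spare_4 in the frame of pocket_4 between 0.012 and 0.0225 m and angle between the x axis of spare_4 and the x axis of pocket_4, either way round below 0.14 rad)) and ((horizontal distance between case_in_5 and pocket_5 below 0.011 m and z of case_in_5 in the frame of pocket_5 between 0.012 and 0.0225 m and angle between the x axis of case_in_5 and the x axis of pocket_5, either way round below 0.14 rad) or (horizontal distance between spare_1 and pocket_5 below 0.011 m and z of spare_1 in the frame of pocket_5 between 0.012 and 0.0225 m and angle between the x axis of spare_1 and the x axis of pocket_5, either way round below 0.14 rad) or (horizontal distance between spare_2 and pocket_5 below 0.011 m and z of spare_2 in the frame of pocket_5 between 0.012 and 0.0225 m and angle between the x axis of spare_2 and the x axis of pocket_5, either way round below 0.14 rad) or (horizontal distance between spare_3 and pocket_5 below 0.011 m and z of spare_3 in the frame of pocket_5 between 0.012 and 0.0225 m and angle between the x axis of spare_3 and the x axis of pocket_5, either way round below 0.14 rad) or (horizontal distance between spare_4 and pocket_5 below 0.011 m and z of spare_4 in the frame of pocket_5 between 0.012 and 0.0225 m and angle between the x axis of spare_4 and the x axis of pocket_5, either way round below 0.14 rad)) and contact force between the fingers and anything else below 0.1 N), for 0.2 s.
3. the frame is fully down over the cases (value of joint frame below 0.06 rad), for 0.2 s.
4. the bolt is slid home with the frame down (value of joint bolt above 0.021 m and value of joint frame below 0.06 rad), for 0.2 s.
At the end, for the whole second after the job is handed in: Every pocket holds a case seated flat on its floor (centre within 11 mm, height within 5 mm, long axis within 0.14 rad), the cases loaded at the start in their own; frame down (below 0.06 rad), bolt home (beyond 21 of 26 mm), all at rest (all of step 4 and ((horizontal distance between case_in_1 and pocket_1 below 0.011 m and z of case_in_1 in the frame of pocket_1 between 0.012 and 0.0225 m and angle between the x axis of case_in_1 and the x axis of pocket_1, either way round below 0.14 rad) or (horizontal distance between spare_1 and pocket_1 below 0.011 m and z of spare_1 in the frame of pocket_1 between 0.012 and 0.0225 m and angle between the x axis of spare_1 and the x axis of pocket_1, either way round below 0.14 rad) or (horizontal distance between spare_2 and pocket_1 below 0.011 m and z of spare_2 in the frame of pocket_1 between 0.012 and 0.0225 m and angle between the x axis of spare_2 and the x axis of pocket_1, either way round below 0.14 rad) or (horizontal distance between spare_3 and pocket_1 below 0.011 m and z of spare_3 in the frame of pocket_1 between 0.012 and 0.0225 m and angle between the x axis of spare_3 and the x axis of pocket_1, either way round below 0.14 rad) or (horizontal distance between spare_4 and pocket_1 below 0.011 m and z of spare_4 in the frame of pocket_1 between 0.012 and 0.0225 m and angle between the x axis of spare_4 and the x axis of pocket_1, either way round below 0.14 rad)) and ((horizontal distance between case_in_2 and pocket_2 below 0.011 m and z of case_in_2 in the frame of pocket_2 between 0.012 and 0.0225 m and angle between the x axis of case_in_2 and the x axis of pocket_2, either way round below 0.14 rad) or (horizontal distance between spare_1 and pocket_2 below 0.011 m and z of spare_1 in the frame of pocket_2 between 0.012 and 0.0225 m and angle between the x axis of spare_1 and the x axis of pocket_2, either way round below 0.14 rad) or (horizontal distance between spare_2 and pocket_2 below 0.011 m and z of spare_2 in the frame of pocket_2 between 0.012 and 0.0225 m and angle between the x axis of spare_2 and the x axis of pocket_2, either way round below 0.14 rad) or (horizontal distance between spare_3 and pocket_2 below 0.011 m and z of spare_3 in the frame of pocket_2 between 0.012 and 0.0225 m and angle between the x axis of spare_3 and the x axis of pocket_2, either way round below 0.14 rad) or (horizontal distance between spare_4 and pocket_2 below 0.011 m and z of spare_4 in the frame of pocket_2 between 0.012 and 0.0225 m and angle between the x axis of spare_4 and the x axis of pocket_2, either way round below 0.14 rad)) and ((horizontal distance between case_in_3 and pocket_3 below 0.011 m and z of case_in_3 in the frame of pocket_3 between 0.012 and 0.0225 m and angle between the x axis of case_in_3 and the x axis of pocket_3, either way round below 0.14 rad) or (horizontal distance between spare_1 and pocket_3 below 0.011 m and z of spare_1 in the frame of pocket_3 between 0.012 and 0.0225 m and angle between the x axis of spare_1 and the x axis of pocket_3, either way round below 0.14 rad) or (horizontal distance between spare_2 and pocket_3 below 0.011 m and z of spare_2 in the frame of pocket_3 between 0.012 and 0.0225 m and angle between the x axis of spare_2 and the x axis of pocket_3, either way round below 0.14 rad) or (horizontal distance between spare_3 and pocket_3 below 0.011 m and z of spare_3 in the frame of pocket_3 between 0.012 and 0.0225 m and angle between the x axis of spare_3 and the x axis of pocket_3, either way round below 0.14 rad) or (horizontal distance between spare_4 and pocket_3 below 0.011 m and z of spare_4 in the frame of pocket_3 between 0.012 and 0.0225 m and angle between the x axis of spare_4 and the x axis of pocket_3, either way round below 0.14 rad)) and ((horizontal distance between case_in_4 and pocket_4 below 0.011 m and z of case_in_4 in the frame of pocket_4 between 0.012 and 0.0225 m and angle between the x axis of case_in_4 and the x axis of pocket_4, either way round below 0.14 rad) or (horizontal distance between spare_1 and pocket_4 below 0.011 m and z of spare_1 in the frame of pocket_4 between 0.012 and 0.0225 m and angle between the x axis of spare_1 and the x axis of pocket_4, either way round below 0.14 rad) or (horizontal distance between spare_2 and pocket_4 below 0.011 m and z of spare_2 in the frame of pocket_4 between 0.012 and 0.0225 m and angle between the x axis of spare_2 and the x axis of pocket_4, either way round below 0.14 rad) or (horizontal distance between spare_3 and pocket_4 below 0.011 m and z of spare_3 in the frame of pocket_4 between 0.012 and 0.0225 m and angle between the x axis of spare_3 and the x axis of pocket_4, either way round below 0.14 rad) or (horizontal distance between spare_4 and pocket_4 below 0.011 m and z of spare_4 in the frame of pocket_4 between 0.012 and 0.0225 m and angle between the x axis of spare_4 and the x axis of pocket_4, either way round below 0.14 rad)) and ((horizontal distance between case_in_5 and pocket_5 below 0.011 m and z of case_in_5 in the frame of pocket_5 between 0.012 and 0.0225 m and angle between the x axis of case_in_5 and the x axis of pocket_5, either way round below 0.14 rad) or (horizontal distance between spare_1 and pocket_5 below 0.011 m and z of spare_1 in the frame of pocket_5 between 0.012 and 0.0225 m and angle between the x axis of spare_1 and the x axis of pocket_5, either way round below 0.14 rad) or (horizontal distance between spare_2 and pocket_5 below 0.011 m and z of spare_2 in the frame of pocket_5 between 0.012 and 0.0225 m and angle between the x axis of spare_2 and the x axis of pocket_5, either way round below 0.14 rad) or (horizontal distance between spare_3 and pocket_5 below 0.011 m and z of spare_3 in the frame of pocket_5 between 0.012 and 0.0225 m and angle between the x axis of spare_3 and the x axis of pocket_5, either way round below 0.14 rad) or (horizontal distance between spare_4 and pocket_5 below 0.011 m and z of spare_4 in the frame of pocket_5 between 0.012 and 0.0225 m and angle between the x axis of spare_4 and the x axis of pocket_5, either way round below 0.14 rad)) and horizontal distance between case_in_1 and pocket_1 below 0.011 m and z of case_in_1 in the frame of pocket_1 between 0.012 and 0.0225 m and angle between the x axis of case_in_1 and the x axis of pocket_1, either way round below 0.14 rad and horizontal distance between case_in_2 and pocket_2 below 0.011 m and z of case_in_2 in the frame of pocket_2 between 0.012 and 0.0225 m and angle between the x axis of case_in_2 and the x axis of pocket_2, either way round below 0.14 rad and horizontal distance between case_in_3 and pocket_3 below 0.011 m and z of case_in_3 in the frame of pocket_3 between 0.012 and 0.0225 m and angle between the x axis of case_in_3 and the x axis of pocket_3, either way round below 0.14 rad and horizontal distance between case_in_4 and pocket_4 below 0.011 m and z of case_in_4 in the frame of pocket_4 between 0.012 and 0.0225 m and angle between the x axis of case_in_4 and the x axis of pocket_4, either way round below 0.14 rad and horizontal distance between case_in_5 and pocket_5 below 0.011 m and z of case_in_5 in the frame of pocket_5 between 0.012 and 0.0225 m and angle between the x axis of case_in_5 and the x axis of pocket_5, either way round below 0.14 rad and linear speed of each of case_in_1, case_in_2, case_in_3, case_in_4, case_in_5, spare_1, spare_2, spare_3, spare_4 below 0.02 m/s); the robot touches nothing.
It fails at once if a case that was already loaded is lifted out of its pocket (height (world z) of any of case_in_1, case_in_2, case_in_3, case_in_4, case_in_5 above 0.06 m).
It fails at once if the fingers or the arm knock into the bowl or the marker (contact force between any of the fingers, the arm and gallipot above 5 N or contact force between any of the fingers, the arm and marker above 5 N).
Of case_in_1, case_in_2, case_in_3, case_in_4, case_in_5 only 1 to 2 are there at a start; the rules pass over those that are not, and their reading is None.
At some moment in a run one of spare_1, spare_2, spare_3, spare_4 may be knocked a few centimetres aside while the robot is not near it.
Once in a run the grip may slacken for a moment while it holds something.
It also fails if it takes over 210 s, if anything falls off the work surface, if the arm or the gripper's body presses on something with over 40 N, if the wrist force passes 120 N, or if a joint passes its speed limit or range.

## Robot

A 7-joint arm with a two-finger parallel gripper is mounted at the origin on the work surface; the furniture and walls round the work are solid. World frame = base frame: x ahead of the robot, y to its left, z up, the work surface at z = 0. Lengths are in mm, angles in rad, forces in N, time in s.
With the tool pointing down it reaches from about 350 to 900 mm from the base axis. Payload 7.2 kg.
Tool frame: the origin (TCP) lies midway between the tips of the shut fingers; the grasp point (between the pads) lies 19 mm behind it; y points along the fingers, z is the direction in which the jaws open and shut, and the axes are right-handed (so a half turn about y gives the same grasp; the last joint's range is limited). The gripper opens to 88 mm and grips with 3 to 60 N. Pads are 20 mm wide; open, the fingers measure 115 mm over their backs; the gripper's body (75 mm by 178 mm) begins 61 mm behind the grasp point.
Start: joints at [1.068, 0.411, -0.013, 1.596, 0.006, 1.134, -0.082], TCP at [263.257, -566.855, 222.653] pointing down, gripper open.
Joint ranges: [-2.95, 2.95], [-0.29, 1.99], [-1.47, 1.44], [0.14, 2.54], [-1.03, 4.17], [0.13, 1.85], [-2.86, 2.86]. Speed limits (rad/s): [2.39, 2.39, 3.01, 3.01, 3.14, 3.14, 3.14].

## Interface

Orientations are given as [roll, pitch, yaw] about the fixed x, y, z axes, in that order (R = Rz(yaw) Ry(pitch) Rx(roll)).
In Python, from workcell import robot gives the robot as it stands.
- The arm moves only by the shell command python3 -m creep 'ROWS' [OPENING] [FORCE]. ROWS is JSON, a list of rows, each a list of 4 numbers: the shift along the tool's x, y, z in cm, then the turn about the tool's y in degrees. A call has 1 to 12 rows; each row is the pose to reach, as a shift and turn from the pose measured when the call began, along the tool's axes at that moment; what a row does not reach only later rows make up. A row lasts 1/8 s, in which the tool goes at most 62.5 mm and 10.7 degrees, less where a joint would pass 70% of its speed; a pose out of reach is approached as far as the arm can. A call with a gripper value outside its range is refused whole. OPENING is the gripper's target within -1 to 1 (shut at 1, half-way at 0, fully open at -1), set as the call begins (- or left out, the last holds). The fingers move at their own pace and stop on an object; FORCE is the grip in N (left out, the last holds). Time passes only in rows, so rows that repeat a pose let the fingers close. It gives the time, the measured TCP pose, the force and the opening at its end, in the units of the state.
- robot.get_obs(): the state, without advancing time (a new reading comes with each control period).
- robot.get_image(name): name is "scene" or "side" or "wrist"; returns the picture (480x640x3 uint8, blue, green, red); there is no depth.
- robot.calibration(name): a dict with "camera_matrix" (3x3 intrinsics, pixels), "R" (3x3) and "t" (3): a world point X has camera coordinates R X + t. Camera axes: x right, y down, z forward; pixel columns grow to the right and rows downward; lengths in mm; the calibration is good to about 2 mm. A picture is of the moment at which its call begins: read the wrist's pose just before it. calibration takes no time and is no camera call; for the wrist camera it gives the pose at the moment of the call.
- robot.job_done(): hands the job in, once; it reports no verdict.
The state is a dict: "time": time; "joint_pos": joint angles; "joint_velocities": joint speeds; "effort": joint torques, N m; "eef_pos": TCP position; "eef_rot": TCP orientation; "contact_force": force on the tool from outside, world axes, zero at the start; "wrist_torque": the same for the moment, N m; "width": opening from 0.0 (shut) to 1.0 (fully open).
Only numpy, scipy, OpenCV 4.12 (cv2) and the standard library are available. Lean on these libraries where they do the work, as an engineer would, in place of code of your own. Each camera call takes 0.05 s, during which the arm holds its last target.

## Working session

There is one attempt and no reset: what is moved stays moved. The work goes in short steps, Python scripts to look and compute and a shell command to move; the robot and the scene stay as the last step left them, time stands still between calls to the robot, and variables do not carry over. Pictures are saved under pics/ and viewed, and the job is handed in when it is done.

```bash
ls; mkdir -p pics
python3 - <<'E'
from workcell import robot
import cv2, numpy as np
o=robot.get_obs();print({k:np.round(v,3).tolist() for k,v in o.items()})
for n in ["scene","side","wrist"]:
    c=robot.calibration(n);print(n,np.round(c["camera_matrix"],1).tolist(),np.round(c["R"],4).tolist(),np.round(c["t"],1).tolist())
    cv2.imwrite(f"pics/{n}0.png",robot.get_image(n))
E
```

```text
pics
{'time': 0.0, 'joint_pos': [1.068, 0.412, -0.013, 1.597, 0.006, 1.134, -0.082], 'joint_velocities': [-0.001, -0.0, -0.001, -0.0, -0.001, -0.001, 0.001], 'effort': [0.0, -58.796, 0.642, -29.107, -0.054, 0.018, 0.0], 'eef_pos': [263.021, -566.389, 221.812], 'eef_rot': [-1.572, -0.0, -2.707], 'contact_force': [-0.02, 0.633, 0.217], 'wrist_torque': [0.014, -0.013, -0.022], 'width': 0.998}
scene [[467.6, 0.0, 322.1], [0.0, 467.6, 238.3], [0.0, 0.0, 1.0]] [[0.7988, -0.6016, 0.005], [-0.2355, -0.3203, -0.9176], [0.5537, 0.7318, -0.3975]] [-445.8, 194.0, 734.7]
side [[555.8, 0.0, 319.6], [0.0, 555.8, 246.1], [0.0, 0.0, 1.0]] [[-0.5366, 0.8437, 0.012], [0.7198, 0.4651, -0.5153], [-0.4404, -0.2679, -0.8569]] [317.3, -336.3, 1432.6]
wrist [[375.1, 0.0, 322.2], [0.0, 375.1, 237.6], [0.0, 0.0, 1.0]] [[0.4206, -0.9072, -0.003], [-0.8716, -0.405, 0.2762], [-0.2517, -0.1136, -0.9611]] [-623.2, -33.7, 392.9]
```

View pics/scene0.png

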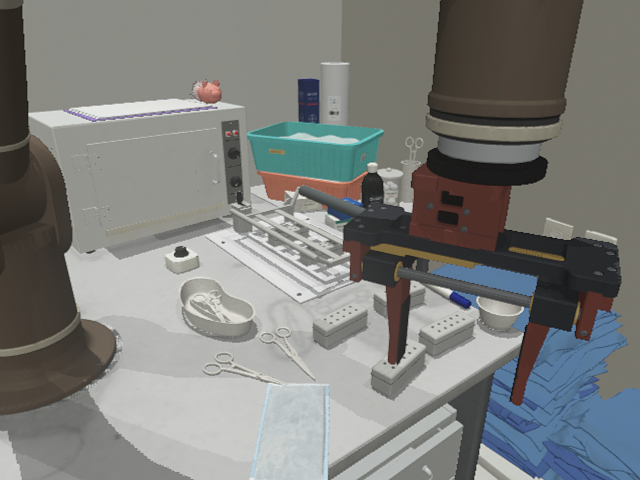

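View pics/side0.png

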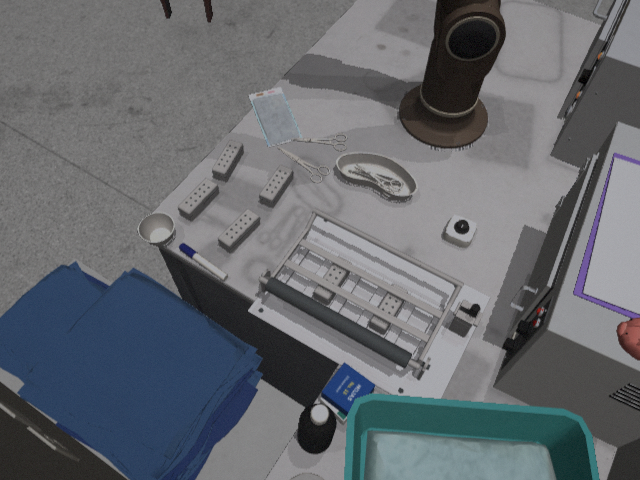

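View pics/wrist0.png

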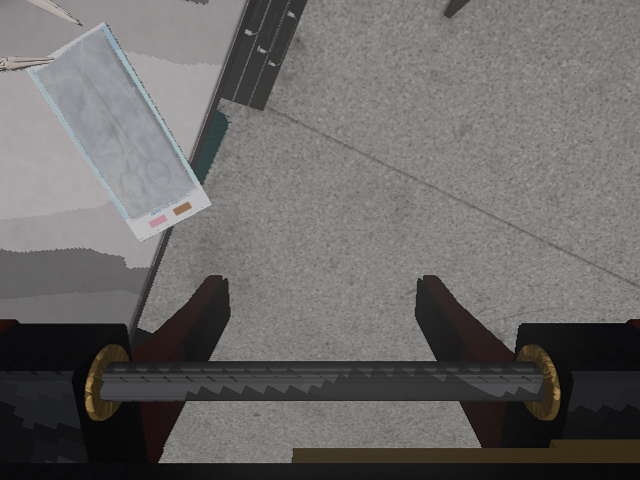

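```bash
cat > h.py <<'E'
from workcell import robot
import cv2, numpy as np
def ray(c,p,z):
    K,R,t=[np.array(c[k],float) for k in("camera_matrix","R","t")]
    d=R.T@np.linalg.inv(K)@np.array([p[0],p[1],1.]); o=-R.T@t
    return o+d*(z-o[2])/d[2]
def proj(c,X):
    K,R,t=[np.array(c[k],float) for k in("camera_matrix","R","t")]
    q=K@(R@np.array(X,float)+t); return q[:2]/q[2]
def crop(img,x0,y0,x1,y1,f,name):
    cv2.imwrite(name,cv2.resize(img[y0:y1,x0:x1],None,fx=f,fy=f,interpolation=cv2.INTER_CUBIC))
E
python3 - <<'E'
import cv2
from h import *
i=cv2.imread("pics/side0.png")
crop(i,240,200,500,395,3,"pics/s0a.png")
crop(i,130,130,310,290,4,"pics/s0b.png")
E
```

```text
(no output)
```

View pics/s0a.png

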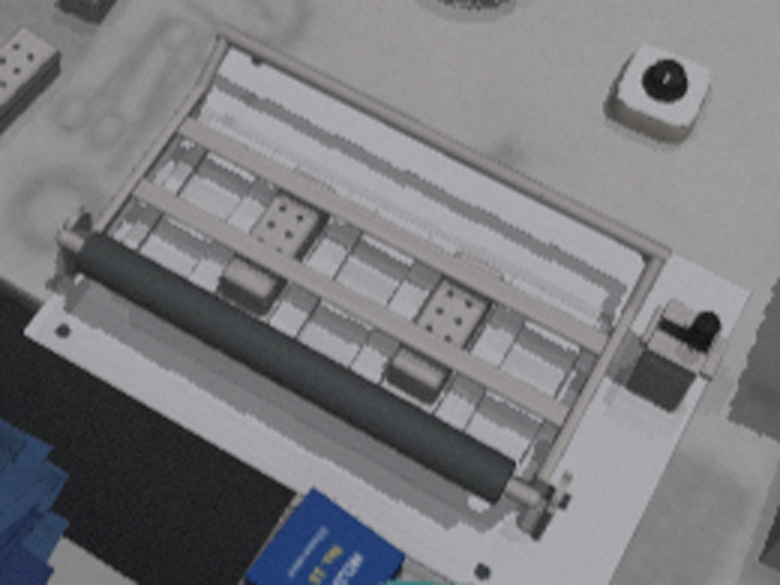

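View pics/s0b.png

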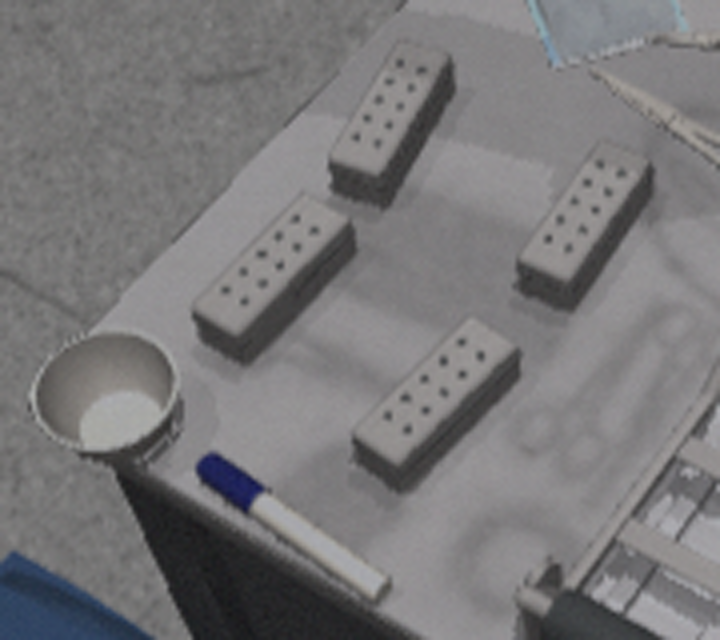

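Run:
```python
from h import *
c=robot.calibration("side")
A=lambda x,y,z: ray(c,(240+x/3,200+y/3),z)
a,b=A(222,40,78),A(664,254,78)
print("bar",a,b,np.linalg.norm(b-a),(a+b)/2); d=(b-a)/np.linalg.norm(b-a); yaw=np.arctan2(-d[0],d[1]);print("yaw",yaw)
print("knob top",A(708,318,108))
x=np.array([np.cos(yaw),np.sin(yaw),0]);y=np.array([-x[1],x[0],0])
org=(a+b)/2-x*(80-175);org[2]=0
print("org",org)
for k,v in dict(screwL=(482,571,5),screwR=(63,330,5),c2=(292,212,41),c4=(458,298,41)).items():
    X=A(*v);print(k,X,"rack",(X-org)@x,(X-org)@y)
S=lambda x,y,z=36: ray(c,(130+x/4,130+y/4),z)
sp=dict(a=[(402,42),(452,62),(382,178),(332,158)],b=[(305,196),(353,224),(240,338),(195,310)],c=[(603,145),(652,168),(565,280),(518,260)],d=[(470,320),(518,350),(402,465),(355,438)])
for k,v in sp.items():
    P=np.array([S(*p) for p in v]); m=P.mean(0); e=(P[0]+P[1]-P[2]-P[3])/2
    print(k,m.round(1),"len",np.linalg.norm(e).round(1),"wid",np.linalg.norm(P[0]+P[3]-P[1]-P[2])/2,"yaw",np.arctan2(e[1],e[0])%np.pi)
    print("   rack",(m-org)@x,(m-org)@y)
print("bowl",S(105,395,40),"marker",S(205,465,15),S(382,590,15))
```

```text
bar [481.48608189 -84.95948849  78.        ] [466.72186151 250.08976784  78.        ] 335.37439730769603 [474.1039717   82.56513968  78.        ]
yaw 0.04403733138729349
knob top [510.42810984 292.83716711 108.        ]
org [569.01187047  86.74733411   0.        ]
screwL [692.27154013 246.94646562   5.        ] rack 130.192633324043 154.61754793254
screwR [700.04611326 -73.27186379   5.        ] rack 123.86266581296654 -165.632594906791
c2 [554.40907062  19.40676329  41.        ] rack -17.553183269356733 -66.63242452461832
c4 [549.93631844 147.0054236   41.        ] rack -16.40431068638128 61.039435006438154
a [ 432.8 -356.1   36. ] len 94.5 wid 34.01355686048104 yaw 0.20316362780443908
   rack -155.59672429141492 -436.42360250685516
b [ 559.6 -342.6   36. ] len 95.7 wid 34.0537299161791 yaw 3.114515277655009
   rack -28.273161832604384 -428.49159904473333
c [ 433.7 -217.9   36. ] len 93.5 wid 31.821650841843642 yaw 0.055075193063479855
   rack -148.57086931359956 -298.39602545622
d [ 577.8 -215.5   36. ] len 94.6 wid 32.607965468860066 yaw 3.063012191264535
   rack -4.558869504925588 -302.30732905121914
bowl [ 677.93897188 -362.29017583   40.        ] marker [ 673.95462018 -302.80578995   15.        ] [ 682.97782166 -175.83829781   15.        ]
```

```bash
cat >> h.py <<'E'
def rows(*targets):
    """targets (x,y,z,yaw): print row in tool axes for each"""
    o=robot.get_obs(); p=np.array(o["eef_pos"]); r,pi,ya=o["eef_rot"]
    cz,sz,cy,sy,cx,sx=np.cos(ya),np.sin(ya),np.cos(pi),np.sin(pi),np.cos(r),np.sin(r)
    R=np.array([[cz,-sz,0],[sz,cz,0],[0,0,1]])@np.array([[cy,0,sy],[0,1,0],[-sy,0,cy]])@np.array([[1,0,0],[0,cx,-sx],[0,sx,cx]])
    print("t",round(float(o["time"]),2),"pose",p.round(1),"yaw",round(ya,4))
    for T in targets:
        d=R.T@(np.array(T[:3])-p)/10
        dy=(T[3]-ya+np.pi)%(2*np.pi)-np.pi
        print([round(float(v),2) for v in d]+[round(float(-np.degrees(dy)),1)])
E
python3 - <<'E'
from h import *
rows((474,83,220,-1.537))
c=robot.calibration("wrist");print(-np.array(c["R"]).T@np.array(c["t"]))
E
```

```text
t 0.15 pose [ 263.1 -566.5  222. ] yaw -2.7068
[-46.49, 0.26, -50.02, -67.0]
[ 331.67973925 -534.40343765  385.24153685]
```

```bash
python3 -m creep '[[-46.5,0.3,-50,-67],[-46.5,0.3,-50,-67],[-46.5,0.3,-50,-67],[-46.5,0.3,-50,-67],[-46.5,0.3,-50,-67],[-46.5,0.3,-50,-67],[-46.5,0.3,-50,-67],[-46.5,0.3,-50,-67],[-46.5,0.3,-50,-67],[-46.5,0.3,-50,-67],[-46.5,0.3,-50,-67],[-46.5,0.3,-50,-67]]' 0 20
python3 - <<'E'
from h import *
rows((474,83,220,-1.537))
for n in ["scene","side","wrist"]:
    np.save(f"pics/c_{n}1.npy",robot.calibration(n),allow_pickle=True)
    cv2.imwrite(f"pics/{n}1.png",robot.get_image(n))
E
```

```text
time: 1.65
eef_pos: [474.4, 87.7, 219.6]
eef_rot: [-1.571, 0.004, -1.53]
contact_force: [-0.1, -1.6, -0.4]
width: 0.501
t 1.65 pose [474.4  87.7 219.6] yaw -1.53
[0.47, -0.05, -0.06, 0.4]
```

View pics/wrist1.png

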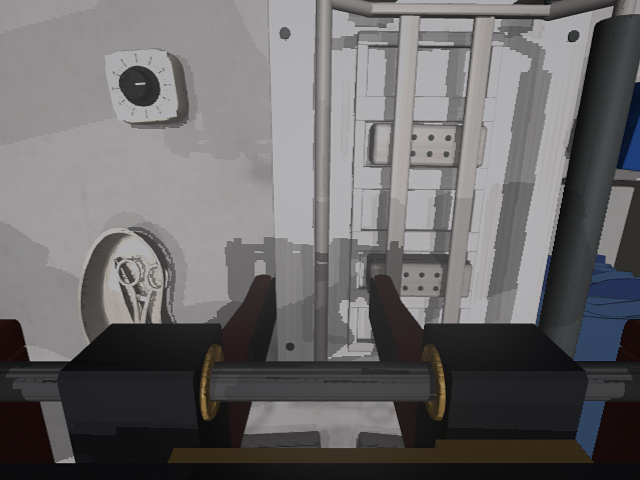

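View pics/scene1.png

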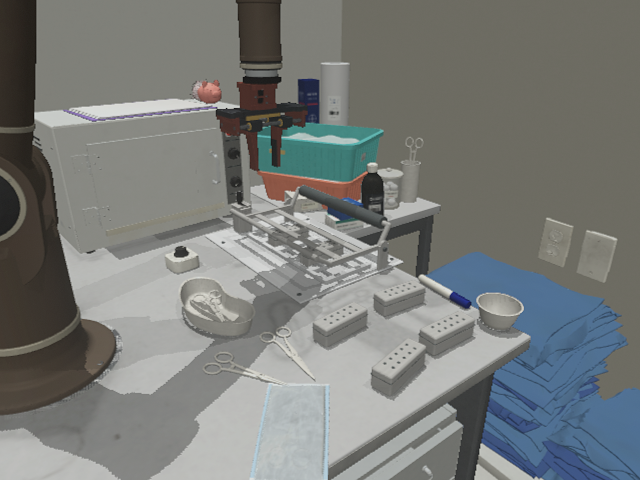

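View pics/side1.png

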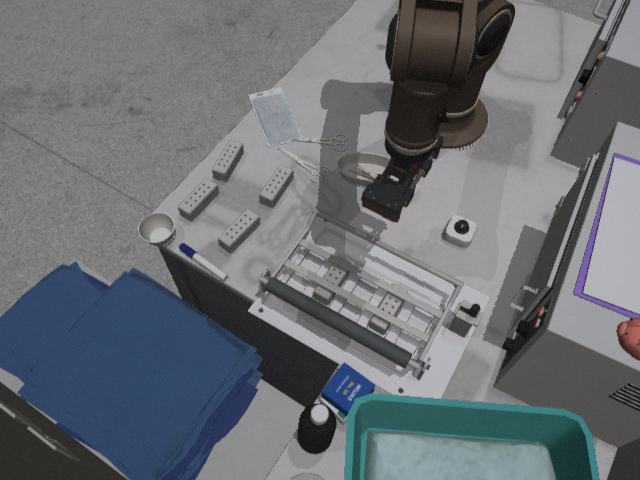

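Run:
```python
from h import *
c=np.load("pics/c_wrist1.npy",allow_pickle=True).item()
print(-np.array(c["R"]).T@np.array(c["t"]))
i=cv2.imread("pics/wrist1.png"); crop(i,220,0,620,370,2,"pics/w1a.png")
for p,z in [((324,20),78),((319,355),78),((285,33),5),((573,36),5),((290,346),5),((425,145),41),((421,274),41)]:
    print(p,ray(c,p,z).round(1))
org=np.array([569,86.7]);
s=np.load("pics/c_scene1.npy",allow_pickle=True).item()
w=np.load("pics/c_side1.npy",allow_pickle=True).item()
```

```text
[471.45743844 158.69580851 382.43685745]
(324, 20) [469.3 235.9  78. ]
(319, 355) [474.5 -41.   78. ]
(285, 33) [433.9 242.7   5. ]
(573, 36) [694.7 249.    5. ]
(290, 346) [441.9 -78.4   5. ]
(425, 145) [561.8 149.8  41. ]
(421, 274) [571.2  28.1  41. ]
```

View pics/w1a.png

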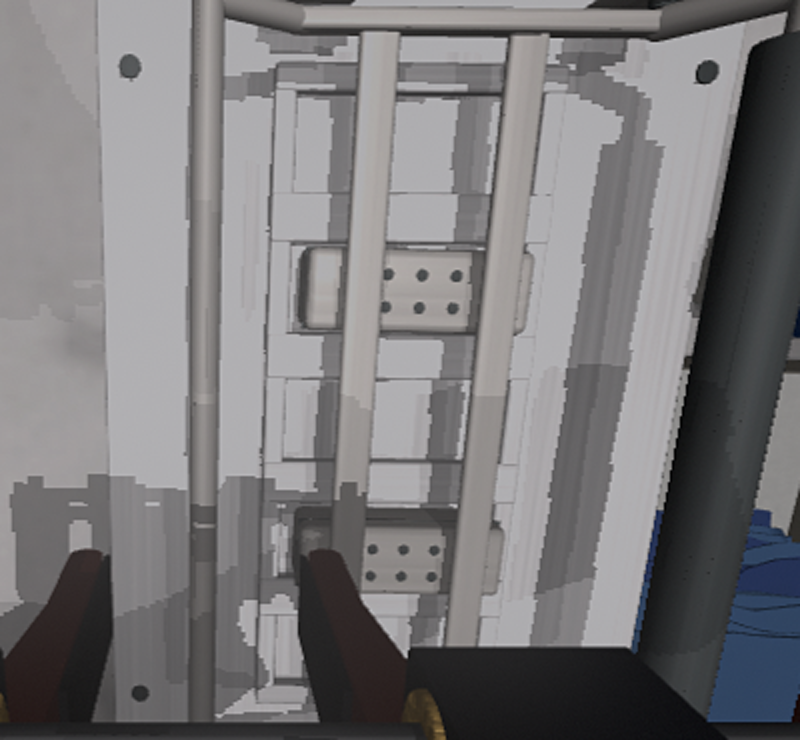

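```bash
cat >> h.py <<'E'
ORG=np.array([567.3,85.0]); YAW=0.0245
def rk(x,y): 
    c,s=np.cos(YAW),np.sin(YAW); return ORG+np.array([c*x-s*y,s*x+c*y])
E
python3 - <<'E'
from h import *
yt=YAW-np.pi/2
rows((*rk(-95,0),61,yt))
E
```

```text
t 1.8 pose [473.8  81.8 219.2] yaw -1.538
[-0.09, 15.82, -0.12, 0.5]
```

```bash
python3 -m creep '[[0,5,0,0.5],[0,10,-0.1,0.5],[0,14,-0.1,0.5],[0,15.8,-0.1,0.5],[0,15.8,-0.1,0.5]]'
python3 - <<'E'
from h import *
yt=YAW-np.pi/2
rows((*rk(-95,0),61,yt))
cv2.imwrite("pics/w2.png",robot.get_image("wrist"))
E
```

```text
time: 2.42
eef_pos: [471.4, 79.8, 60.1]
eef_rot: [-1.575, -0.001, -1.549]
contact_force: [-0.7, 0.2, -0.1]
width: 0.499
t 2.42 pose [471.4  79.8  60.1] yaw -1.5491
[-0.29, -0.09, 0.1, -0.2]
```

View pics/w2.png

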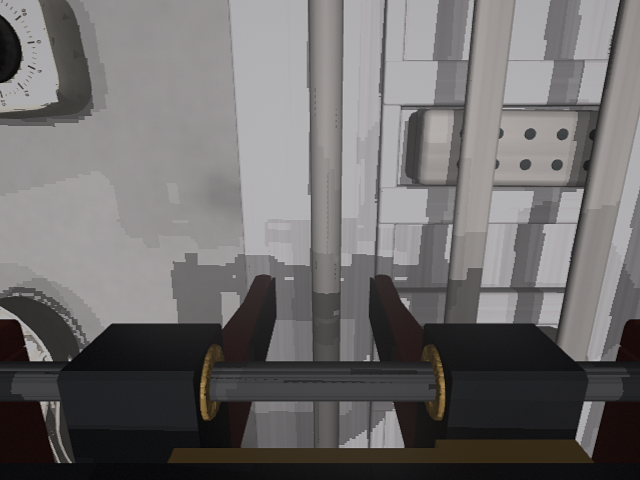

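```bash
python3 -m creep '[[0,0,0,0],[0,0,0,0],[0,0,0,0],[0,0,0,0],[0,0,0,0]]' 1 30
python3 - <<'E'
from h import *
o=robot.get_obs();p=np.array(o["eef_pos"]);print(p)
# arc: bar rel hinge
for th in np.arange(0,1.61,0.1):
    a=th+0.1419
    bx=80-176.8*np.cos(a); bz=53+176.8*np.sin(a)
    print(round(th,2),"toolz",round((bx+95)/10,1),"tooly",round(-(bz-78)/10,1))
E
```

```text
time: 3.1
eef_pos: [473.1, 80.3, 61.6]
eef_rot: [-1.572, -0.0, -1.549]
contact_force: [1.9, -0.7, 3.3]
width: 0.126
[473.05970548  80.33394478  61.60916957]
0.0 toolz -0.0 tooly -0.0
0.1 toolz 0.3 tooly -1.7
0.2 toolz 0.8 tooly -3.4
0.3 toolz 1.5 tooly -5.1
0.4 toolz 2.4 tooly -6.6
0.5 toolz 3.3 tooly -8.1
0.6 toolz 4.5 tooly -9.4
0.7 toolz 5.7 tooly -10.7
0.8 toolz 7.1 tooly -11.8
0.9 toolz 8.6 tooly -12.8
1.0 toolz 10.1 tooly -13.6
1.1 toolz 11.8 tooly -14.2
1.2 toolz 13.5 tooly -14.7
1.3 toolz 15.2 tooly -15.0
1.4 toolz 17.0 tooly -15.2
1.5 toolz 18.8 tooly -15.1
1.6 toolz 20.5 tooly -14.9
```

```bash
python3 -m creep '[[0,-0.8,0.1,0],[0,-1.7,0.3,0],[0,-2.6,0.5,0],[0,-3.4,0.8,0],[0,-4.3,1.1,0],[0,-5.1,1.5,0],[0,-5.9,1.9,0],[0,-6.6,2.4,0],[0,-7.4,2.8,0],[0,-8.1,3.3,0],[0,-8.8,3.9,0],[0,-9.4,4.5,0]]' 1 40
python3 - <<'E'
from h import *
o=robot.get_obs();p=np.array(o["eef_pos"])-[473.06,80.33,61.6];print(p,o["width"])
th=np.arctan2(p[2]+25,175-p[0])-0.1419;print(th,np.hypot(p[2]+25,175-p[0]))
for th in np.arange(0.6,1.61,0.1):
    a=th+0.1419
    bx=80-176.8*np.cos(a); bz=53+176.8*np.sin(a)
    print(round(th,2),"toolz",round((bx+95-p[0])/10,1),"tooly",round(-(bz-78-p[2])/10,1))
E
```

```text
time: 4.6
eef_pos: [514.8, 81.3, 155.8]
eef_rot: [-1.579, -0.002, -1.548]
contact_force: [-17.2, -1.3, 10.8]
width: 0.123
[41.71747956  0.9799589  94.15470574] 0.12317333565657844
0.5875908298855183 178.77940080867734
0.6 toolz 0.3 tooly -0.0
0.7 toolz 1.6 tooly -1.3
0.8 toolz 2.9 tooly -2.4
0.9 toolz 4.4 tooly -3.3
1.0 toolz 6.0 tooly -4.2
1.1 toolz 7.6 tooly -4.8
1.2 toolz 9.3 tooly -5.3
1.3 toolz 11.1 tooly -5.6
1.4 toolz 12.8 tooly -5.8
1.5 toolz 14.6 tooly -5.7
1.6 toolz 16.3 tooly -5.5
```

```bash
python3 -m creep '[[0,-0.7,0.9,0],[0,-1.3,1.6,0],[0,-1.8,2.2,0],[0,-2.4,2.9,0],[0,-2.9,3.6,0],[0,-3.3,4.4,0],[0,-3.8,5.2,0],[0,-4.2,6,0],[0,-4.5,6.8,0],[0,-4.8,7.6,0],[0,-5.1,8.4,0],[0,-5.3,9.3,0]]' 1 40
python3 - <<'E'
from h import *
o=robot.get_obs();p=np.array(o["eef_pos"])-[473.06,80.33,61.6];print(p,o["width"])
th=np.arctan2(p[2]+25,175-p[0])-0.1419;print(th,np.hypot(p[2]+25,175-p[0]))
for th in np.arange(1.2,1.7,0.1):
    a=th+0.1419
    bx=80-176.8*np.cos(a); bz=53+176.8*np.sin(a)
    print(round(th,2),"toolz",round((bx+95-p[0])/10,1),"tooly",round(-(bz-78-p[2])/10,1))
E
```

```text
time: 6.1
eef_pos: [609.5, 83.7, 210.7]
eef_rot: [-1.576, -0.002, -1.548]
contact_force: [-4.0, -1.0, 10.4]
width: 0.124
[136.43981485   3.35432291 149.07038755] 0.12420069157754006
1.210896038543242 178.29017836005337
1.2 toolz -0.2 tooly 0.2
1.3 toolz 1.6 tooly -0.1
1.4 toolz 3.3 tooly -0.3
1.5 toolz 5.1 tooly -0.2
1.6 toolz 6.9 tooly -0.0
```

```bash
python3 -m creep '[[0,0,0.9,0],[0,-0.1,1.7,0],[0,-0.2,2.6,0],[0,-0.3,3.4,0],[0,-0.3,4.3,0],[0,-0.2,5.2,0],[0,-0.1,6,0],[0,-0.1,6,0]]' 1 40; python3 -m creep '[[0,0,0,0],[0,0,0,0],[0,-5,0,0],[0,-10,0,0],[0,-10,0,0]]' 0
python3 - <<'E'
from h import *
o=robot.get_obs();print(o["width"])
cv2.imwrite("pics/side3.png",robot.get_image("side"))
cv2.imwrite("pics/w3.png",robot.get_image("wrist"))
E
```

```text
time: 7.1
eef_pos: [670.6, 85.2, 211.4]
eef_rot: [-1.574, -0.002, -1.548]
contact_force: [1.8, 1.1, 3.7]
width: 0.127
time: 7.72
eef_pos: [672.0, 86.0, 315.8]
eef_rot: [-1.568, -0.001, -1.549]
contact_force: [1.0, 0.7, -0.6]
width: 0.5
0.49987647791324724
```

View pics/side3.png

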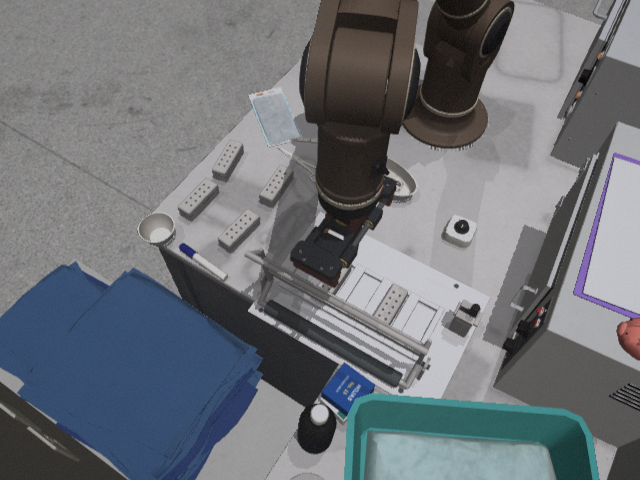

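View pics/w3.png

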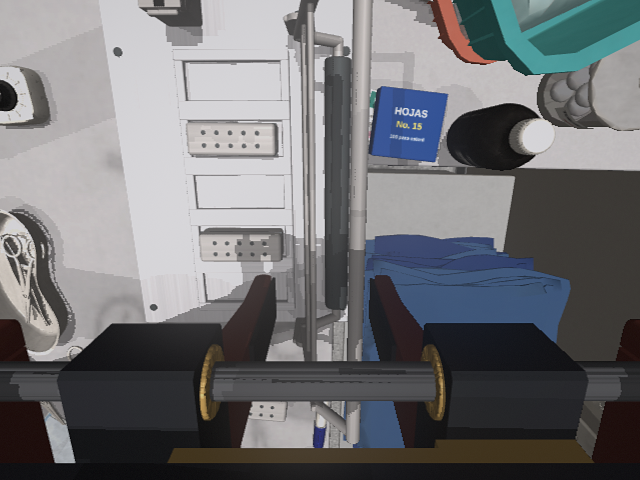

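Run:
```python
from h import *
i=cv2.imread("pics/w3.png"); crop(i,90,30,310,320,2.7,"pics/w3a.png")
np.save("pics/c_w3.npy",robot.calibration("wrist"),allow_pickle=True)
```

```text
(no output)
```

View pics/w3a.png

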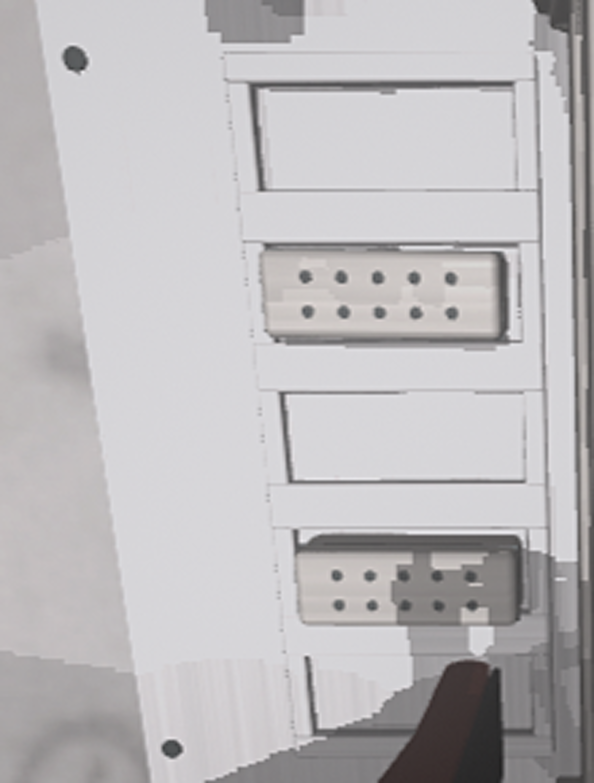

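Run:
```python
from h import *
c=np.load("pics/c_w3.npy",allow_pickle=True).item()
W=lambda x,y,z: ray(c,(90+x/2.7,30+y/2.7),z)[:2]
for n,P in {5:[(245,83),(517,83),(519,190),(258,190)],3:[(278,391),(526,391),(527,484),(289,484)]}.items():
    q=np.array([W(*p,15) for p in P]);print(n,q.round(1).tolist(),q.mean(0).round(1),"pred",rk(0,{5:128,3:0}[n]))
print("screws FL FR",W(75,58,5),rk(-130,160),W(172,748,5),rk(-130,-160))
for n,P in {4:[(262,250),(498,254),(501,337),(268,335)],2:[(298,545),(520,545),(518,624),(301,624)]}.items():
    q=np.array([W(*p,41) for p in P]);print("case",n,q.mean(0).round(1),"pred",rk(0,{4:64,2:-64}[n]))
```

```text
5 [[506.8, 232.4], [620.0, 234.8], [620.5, 192.9], [508.8, 190.5]] [564.  212.6] pred [564.16431372 212.96158592]
3 [[511.1, 105.2], [623.0, 107.7], [623.2, 65.0], [513.1, 62.5]] [567.6  85.1] pred [567.3  85. ]
screws FL FR [432.01027747 242.14994754] [433.41940645 241.76730103] [440.13830975 -78.47870956] [441.25862215 -78.13666378]
case 4 [566.3 149.1] pred [565.73215686 148.98079296]
case 2 [572.7  23.1] pred [568.86784314  21.01920704]
```

Run:
```python
from h import *
rows((540,-270,300,0.03))
```

```text
t 7.83 pose [670.6  85.1 311.2] yaw -1.5486
[35.21, 1.25, -13.84, -90.4]
```

```bash
python3 -m creep '[[35,1,-14,-90],[35,1,-14,-90],[35,1,-14,-90],[35,1,-14,-90],[35,1,-14,-90],[35,1,-14,-90],[35,1,-14,-90],[35,1,-14,-90],[35,1,-14,-90],[35,1,-14,-90],[35,1,-14,-90]]' 0.3
python3 - <<'E'
from h import *
rows((540,-270,300,0.03))
np.save("pics/c_w4.npy",robot.calibration("wrist"),allow_pickle=True)
cv2.imwrite("pics/w4.png",robot.get_image("wrist"))
E
```

```text
time: 9.2
eef_pos: [537.8, -267.8, 301.5]
eef_rot: [-1.572, 0.005, 0.02]
contact_force: [0.8, -0.4, -0.2]
width: 0.347
t 9.2 pose [ 537.8 -267.8  301.5] yaw 0.0203
[0.21, 0.15, -0.22, -0.6]
```

View pics/w4.png

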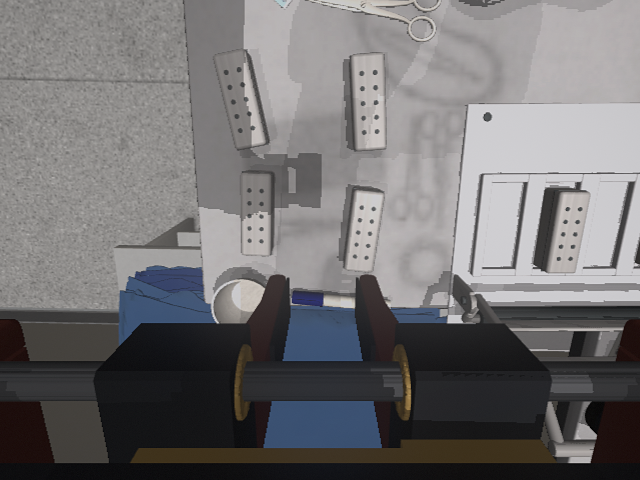

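```bash
cat >> h.py <<'E'
def dots(img,c,z,boxes):
    """boxes: name->(x0,y0,x1,y1); holes pattern centre and axis"""
    g=cv2.cvtColor(img,cv2.COLOR_BGR2GRAY)
    f=4; 
    for k,(x0,y0,x1,y1) in boxes.items():
        s=cv2.resize(g[y0:y1,x0:x1],None,fx=f,fy=f,interpolation=cv2.INTER_CUBIC)
        bh=cv2.morphologyEx(s,cv2.MORPH_BLACKHAT,cv2.getStructuringElement(cv2.MORPH_ELLIPSE,(41,41)))
        _,m=cv2.threshold(bh,0,255,cv2.THRESH_OTSU)
        n,l,st,ce=cv2.connectedComponentsWithStats(m)
        P=[]
        for j in range(1,n):
            w,h,a=st[j,2],st[j,3],st[j,4]
            if 60<a<1500 and w/h<1.8 and h/w<1.8 and a/(w*h)>0.6 and st[j,0]>2 and st[j,1]>2 and st[j,0]+w<s.shape[1]-2 and st[j,1]+h<s.shape[0]-2:
                P.append(ray(c,(x0+(ce[j][0]+.5)/f-.5,y0+(ce[j][1]+.5)/f-.5),z)[:2])
        P=np.float32(P)
        if len(P)<6: print(k,"few",len(P)); continue
        (cx,cy),(w,h),ang=cv2.minAreaRect(P)
        if w<h: ang+=90
        ang=(ang+90)%180-90
        print(k,len(P),"centre",round(cx,1),round(cy,1),"mean",P.mean(0).round(1),"size",round(w,1),round(h,1),"yaw",round(np.radians(ang),3))
E
python3 - <<'E'
from h import *
c=np.load("pics/c_w4.npy",allow_pickle=True).item()
i=cv2.imread("pics/w4.png")
dots(i,c,36,dict(a=(208,42,276,158),b=(234,164,280,262),c=(338,46,392,158),d=(338,180,390,276)))
dots(i,c,41,dict(case2=(535,185,596,278)))
E
```

```text
a 10 centre 431.4 -358.6 mean [ 431.4 -358.7] size 60.3 14.5 yaw 0.209
b 10 centre 558.5 -345.4 mean [ 558.5 -345.4] size 14.2 60.2 yaw -0.027
c 10 centre 431.0 -218.7 mean [ 431.1 -218.7] size 60.3 14.2 yaw 0.092
d 10 centre 576.4 -217.4 mean [ 576.4 -217.4] size 14.2 60.2 yaw -0.088
case2 10 centre 571.9 22.3 mean [571.9  22.2] size 60.3 14.3 yaw 0.019
```

Run:
```python
from h import *
rows((439,-218,80,0.092),(439,-218,15,0.092))
```

```text
t 9.25 pose [ 538.  -267.8  301.8] yaw 0.0208
[-9.69, 22.22, 5.22, -4.1]
[-9.66, 28.72, 5.23, -4.1]
```

```bash
python3 -m creep '[[-5,11,2.6,-4.1],[-9.7,22.2,5.2,-4.1],[-9.7,22.2,5.2,-4.1],[-9.7,22.2,5.2,-4.1],[-9.7,22.2,5.2,-4.1],[-9.7,22.2,5.2,-4.1],[-9.7,22.2,5.2,-4.1]]' -0.36
python3 - <<'E'
from h import *
rows((439,-218,15,0.092))
cv2.imwrite("pics/w5.png",robot.get_image("wrist"))
cv2.imwrite("pics/side5.png",robot.get_image("side"))
E
```

```text
time: 10.12
eef_pos: [440.9, -218.8, 81.8]
eef_rot: [-1.574, 0.002, 0.092]
contact_force: [0.3, 0.6, 0.4]
width: 0.678
t 10.12 pose [ 440.9 -218.8   81.8] yaw 0.0917
[-0.16, 6.68, 0.12, -0.0]
```

View pics/w5.png

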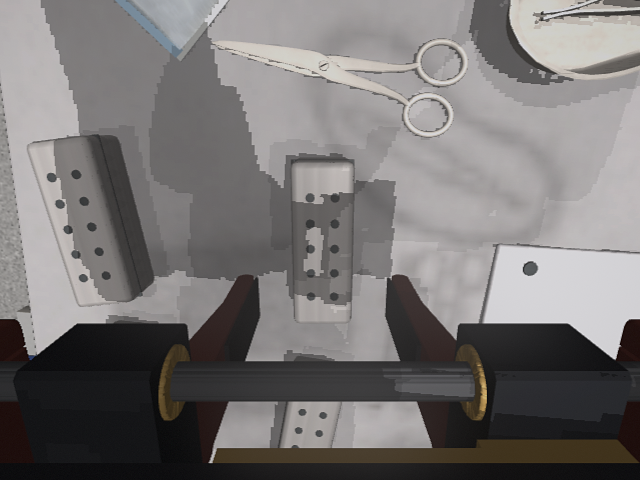

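View pics/side5.png

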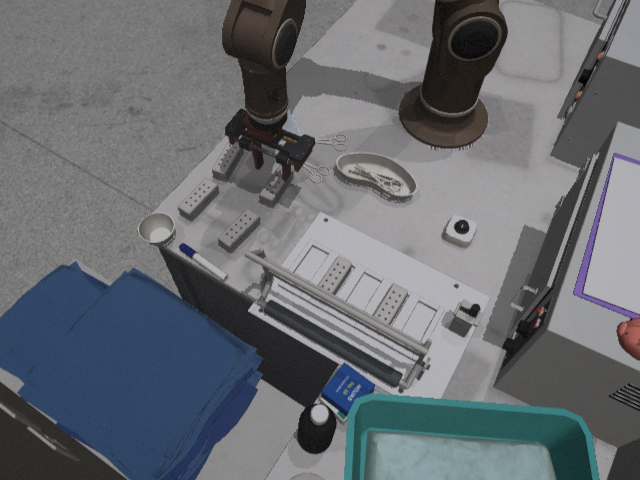

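Aligned: the case lies at (322,240), centred between the fingers. Descend and grip.

```bash
python3 -m creep '[[-0.1,3,0.1,0],[-0.1,6,0.1,0],[-0.1,6.7,0.1,0],[-0.1,6.7,0.1,0]]'; python3 -m creep '[[0,0,0,0],[0,0,0,0],[0,0,0,0],[0,0,0,0]]' 1 40
python3 - <<'E'
from h import *
dots(robot.get_image("wrist"),robot.calibration("wrist"),36,dict(c=(285,150,360,330)))
p=rk(8,128); rows((robot.get_obs()["eef_pos"][0],robot.get_obs()["eef_pos"][1],130,0.0245),(*p,130,YAW))
E
```

```text
time: 10.72
eef_pos: [439.5, -218.0, 14.9]
eef_rot: [-1.573, 0.003, 0.092]
contact_force: [0.4, 0.3, -0.1]
width: 0.682
time: 11.22
eef_pos: [439.9, -218.4, 15.5]
eef_rot: [-1.574, 0.002, 0.092]
contact_force: [-1.1, -1.0, 6.1]
width: 0.407
c few 2
t 11.28 pose [ 439.9 -218.4   15.5] yaw 0.0918
[-0.02, -11.45, -0.04, 3.9]
[17.11, -11.64, 41.72, 3.9]
```

```bash
python3 -m creep '[[0,-4,0,0],[0,-8,0,0],[1,-12,3,2],[4,-13,10,3.9],[7,-13,16,3.9],[9,-13,22,3.9],[12,-13,28,3.9],[14.5,-13,34,3.9],[17.1,-13,39,3.9],[17.1,-13,41.7,3.9],[17.1,-13,41.7,3.9],[17.1,-13,41.7,3.9]]'
python3 - <<'E'
from h import *
o=robot.get_obs();print(o["width"])
np.save("pics/c_w6.npy",robot.calibration("wrist"),allow_pickle=True)
cv2.imwrite("pics/w6.png",robot.get_image("wrist"))
cv2.imwrite("pics/scene6.png",robot.get_image("scene"))
p=rk(8,128);rows((*p,130,YAW),(*p,20,YAW))
E
```

```text
time: 12.78
eef_pos: [571.8, 212.3, 143.1]
eef_rot: [-1.576, 0.003, 0.024]
contact_force: [0.2, -0.3, -1.2]
width: 0.408
0.4078112721459582
t 12.88 pose [572.3 211.1 143.3] yaw 0.0218
[-0.0, 1.33, 0.22, -0.2]
[0.02, 12.33, 0.27, -0.2]
```

View pics/w6.png

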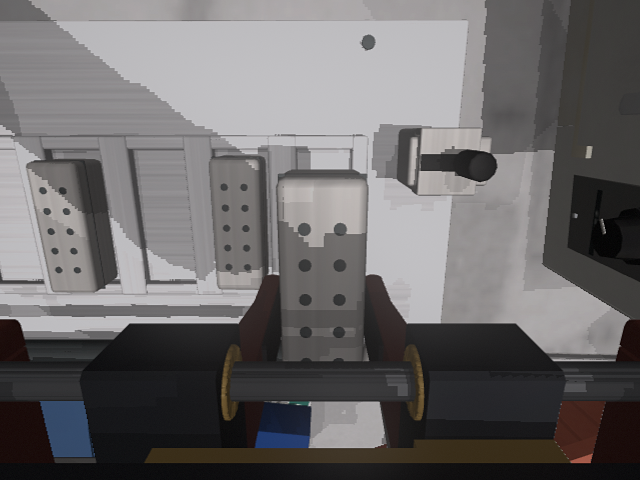

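View pics/scene6.png

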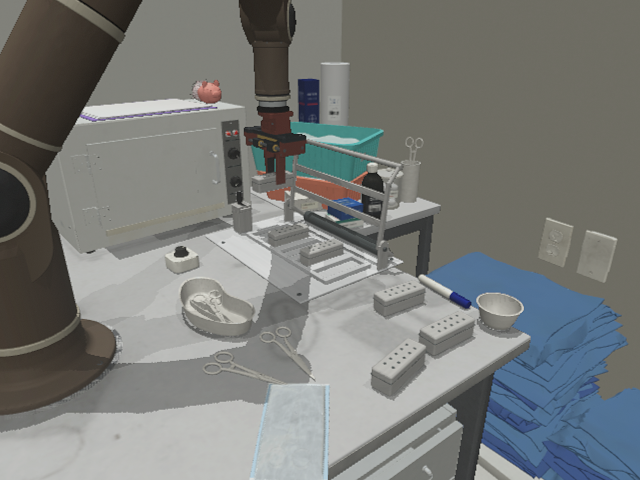

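Run:
```python
from h import *
c=np.load("pics/c_w6.npy",allow_pickle=True).item()
for r in [((304,229),(340,229)),((305,265.5),(340,265.5)),((305.5,300),(340,300)),((306,332),(339,332))]:
    q=[ray(c,p,164.3)[:2] for p in r]; print(np.round(q,1).tolist(),np.mean(q,0).round(1))
print("target",rk(0,128))
print("knob top",ray(c,(481,166),108), "rack", )
```

```text
[[533.6, 205.0], [533.3, 219.1]] [533.4 212.1]
[[548.8, 205.6], [548.4, 219.7]] [548.6 212.6]
[[563.9, 206.0], [563.6, 220.2]] [563.7 213.1]
[[578.7, 206.3], [578.4, 220.3]] [578.5 213.3]
target [564.16431372 212.96158592]
knob top [512.07940874 294.2093724  108.        ] rack
```

```bash
python3 -m creep '[[0,4,0,-0.2],[0,7,0,-0.2],[0,9,0.1,-0.2],[0,10.5,0.2,-0.2],[0,11.3,0.2,-0.2],[0,12,0.2,-0.2],[0,12.2,0.2,-0.2],[0,12.2,0.2,-0.2]]'
python3 - <<'E'
from h import *
o=robot.get_obs();print(o["width"],o["eef_pos"])
p=rk(8,128);rows((*p,20.5,YAW))
E
```

```text
time: 13.88
eef_pos: [572.2, 212.6, 21.6]
eef_rot: [-1.576, 0.002, 0.025]
contact_force: [0.2, -0.9, -2.2]
width: 0.407
0.4065061114646384 [572.16094123 212.57991903  21.63830948]
t 13.88 pose [572.2 212.6  21.6] yaw 0.0254
[0.0, 0.11, 0.06, 0.0]
```

```bash
python3 -m creep '[[0,0.1,0.05,0],[0,0.1,0.05,0]]';  python3 -m creep '[[0,0,0,0],[0,0,0,0],[0,0,0,0]]' -0.15; python3 -m creep '[[0,-4,0,0],[0,-10,0,0],[0,-16,0,0],[0,-20,0,0],[0,-20,0,0]]'
python3 - <<'E'
from h import *
np.save("pics/c_w7.npy",robot.calibration("wrist"),allow_pickle=True)
cv2.imwrite("pics/w7.png",robot.get_image("wrist"))
rows((540,-270,300,0.03))
E
```

```text
time: 14.12
eef_pos: [572.3, 213.2, 20.9]
eef_rot: [-1.576, 0.001, 0.025]
contact_force: [-1.0, 0.1, -1.5]
width: 0.41
time: 14.5
eef_pos: [572.3, 213.3, 21.0]
eef_rot: [-1.576, 0.001, 0.025]
contact_force: [0.1, -0.5, -0.6]
width: 0.578
time: 15.12
eef_pos: [573.9, 215.4, 224.7]
eef_rot: [-1.574, -0.005, 0.025]
contact_force: [-0.2, -0.6, -1.2]
width: 0.574
t 15.18 pose [573.1 214.5 222.3] yaw 0.0252
[-4.51, -7.57, -48.38, -0.3]
```

View pics/w7.png

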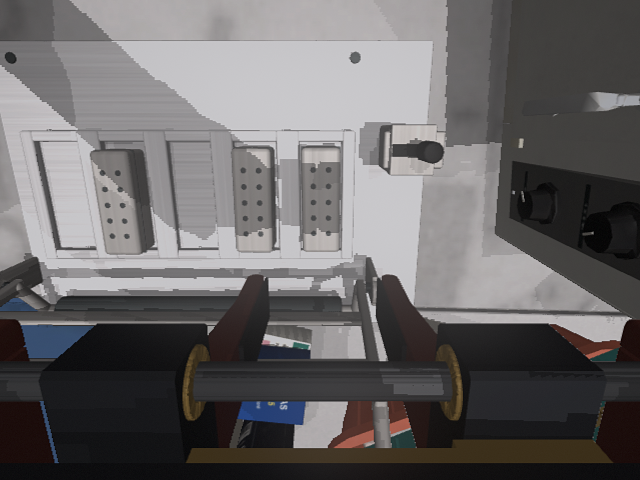

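```bash
python3 - <<'E'
from h import *
c=np.load("pics/c_w7.npy",allow_pickle=True).item()
dots(cv2.imread("pics/w7.png"),c,41,{"p5":(296,142,346,254),"c4":(230,142,278,254)})
print(rk(0,128),rk(0,64))
E
python3 -m creep '[[-4.5,-7.6,-48,0],[-4.5,-7.6,-48,0],[-4.5,-7.6,-48,0],[-4.5,-7.6,-48,0],[-4.5,-7.6,-48,0],[-4.5,-7.6,-48,0],[-4.5,-7.6,-48,0],[-4.5,-7.6,-48,0],[-4.5,-7.6,-48,0],[-4.5,-7.6,-48,0]]' -0.36
python3 - <<'E'
from h import *
np.save("pics/c_w8.npy",robot.calibration("wrist"),allow_pickle=True)
i=robot.get_image("wrist")
cv2.imwrite("pics/w8.png",i)
dots(i,np.load("pics/c_w8.npy",allow_pickle=True).item(),36,dict(a=(208,42,276,158),b=(234,164,280,262),d=(338,180,390,276)))
E
```

```text
p5 10 centre 563.8 213.8 mean [563.8 213.8] size 60.5 14.1 yaw 0.027
c4 10 centre 565.9 149.4 mean [565.9 149.4] size 60.3 14.2 yaw 0.012
[564.16431372 212.96158592] [565.73215686 148.98079296]
time: 16.42
eef_pos: [539.6, -265.3, 298.8]
eef_rot: [-1.573, 0.0, 0.026]
contact_force: [-1.2, 0.7, -0.4]
width: 0.679
a 10 centre 431.5 -358.7 mean [ 431.5 -358.7] size 60.2 14.2 yaw 0.212
b 10 centre 558.5 -345.3 mean [ 558.5 -345.3] size 14.2 60.1 yaw -0.026
d 11 centre 562.2 -219.1 mean [ 571.2 -219.2] size 90.1 26.4 yaw 0.123
```

View pics/w8.png

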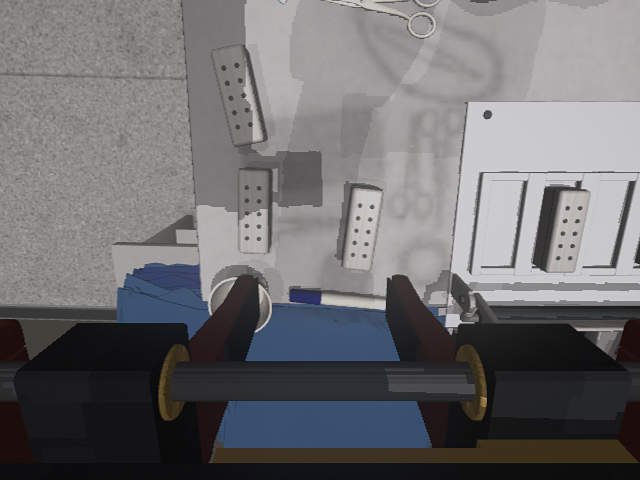

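Run:
```python
from h import *
dots(cv2.imread("pics/w8.png"),np.load("pics/c_w8.npy",allow_pickle=True).item(),36,dict(d=(345,192,382,262)))
rows((576.4,-217.4,80,-0.088),(576.4,-217.4,15,-0.088))
```

```text
d 10 centre 576.4 -217.4 mean [ 576.4 -217.4] size 14.3 60.3 yaw -0.088
t 16.48 pose [ 539.9 -264.5  299.2] yaw 0.0271
[3.77, 21.91, 4.67, 6.6]
[3.77, 28.41, 4.69, 6.6]
```

```bash
python3 -m creep '[[1.5,6,2,3],[2.5,12,3.5,6.6],[3.8,18,4.7,6.6],[3.8,21,4.7,6.6],[3.8,21.9,4.7,6.6],[3.8,21.9,4.7,6.6],[3.8,21.9,4.7,6.6]]' -0.36
python3 - <<'E'
from h import *
rows((576.4,-217.4,15,-0.088))
cv2.imwrite("pics/w9.png",robot.get_image("wrist"))
E
```

```text
time: 17.35
eef_pos: [577.7, -217.3, 81.9]
eef_rot: [-1.574, -0.003, -0.088]
contact_force: [-0.1, -0.5, -0.3]
width: 0.679
t 17.35 pose [ 577.7 -217.3   81.9] yaw -0.0882
[-0.15, 6.69, 0.0, -0.0]
```

View pics/w9.png

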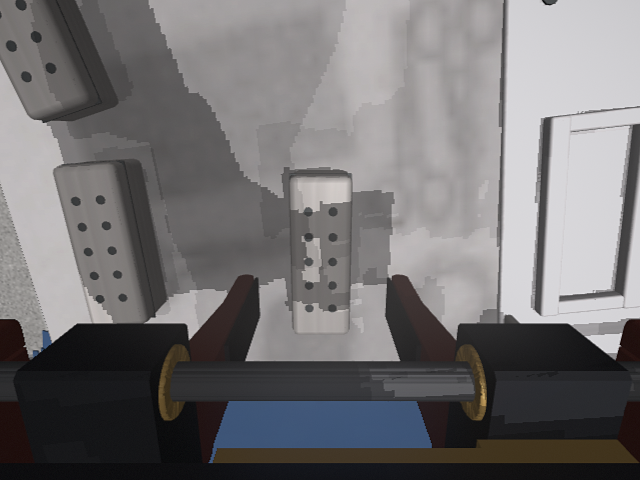

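Case centred between the fingers at (321,250). Down and grip.

```bash
python3 -m creep '[[-0.1,3,0,0],[-0.1,6,0,0],[-0.1,6.7,0,0],[-0.1,6.7,0,0]]'; python3 -m creep '[[0,0,0,0],[0,0,0,0],[0,0,0,0],[0,0,0,0]]' 1 40
python3 - <<'E'
from h import *
p=rk(0,0); rows((*p,143,YAW))
E
```

```text
time: 17.9
eef_pos: [577.3, -217.8, 15.8]
eef_rot: [-1.575, -0.004, -0.089]
contact_force: [0.4, 0.2, -0.2]
width: 0.681
time: 18.4
eef_pos: [577.7, -218.1, 16.5]
eef_rot: [-1.575, -0.005, -0.089]
contact_force: [-1.5, 0.5, 6.2]
width: 0.407
t 18.4 pose [ 577.7 -218.1   16.5] yaw -0.0888
[-3.66, -12.8, 30.04, -6.5]
```

```bash
python3 -m creep '[[0,-4,0,0],[0,-8,0,0],[-0.5,-12,3,-3],[-1,-12.8,9,-6.5],[-2,-12.8,15,-6.5],[-3,-12.8,20,-6.5],[-3.6,-12.8,25,-6.5],[-3.6,-12.8,29,-6.5],[-3.6,-12.8,30,-6.5],[-3.6,-12.8,30,-6.5],[-3.6,-12.8,30,-6.5]]'
python3 - <<'E'
from h import *
o=robot.get_obs();print(o["width"])
np.save("pics/c_w10.npy",robot.calibration("wrist"),allow_pickle=True)
cv2.imwrite("pics/w10.png",robot.get_image("wrist"))
p=rk(1,0);rows((*p,21.5,YAW))
E
```

```text
time: 19.77
eef_pos: [567.9, 82.6, 142.6]
eef_rot: [-1.577, -0.004, 0.023]
contact_force: [-0.6, -1.0, -1.9]
width: 0.409
0.40935215954145776
t 19.82 pose [567.9  82.6 142.7] yaw 0.0223
[-0.01, 12.12, 0.32, -0.1]
```

View pics/w10.png

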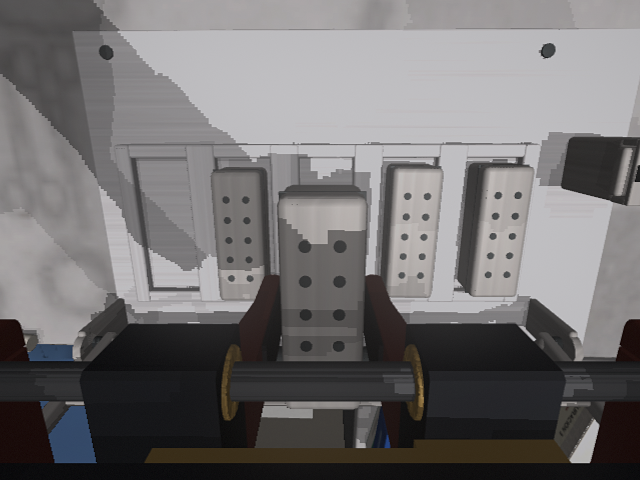

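Run:
```python
from h import *
c=np.load("pics/c_w10.npy",allow_pickle=True).item()
for r in [((305,247),(340,246.5)),((305,281.5),(340,281.5)),((306,315),(340,315))]:
    q=[ray(c,p,162.5)[:2] for p in r]; print(np.mean(q,0).round(1))
print(rk(0,0))
```

```text
[537.   82.7]
[552.   83.1]
[567.2  83.6]
[567.3  85. ]
```

```bash
python3 -m creep '[[0,4,0,-0.1],[0,7,0.2,-0.1],[0,9,0.3,-0.1],[0,10.5,0.3,-0.1],[0,11.3,0.3,-0.1],[0,11.7,0.3,-0.1],[0,11.7,0.3,-0.1]]'
```

```text
time: 20.7
eef_pos: [568.6, 84.9, 26.0]
eef_rot: [-1.577, -0.004, 0.024]
contact_force: [0.0, -0.7, -2.0]
width: 0.406
```

```bash
python3 -m creep '[[0,0.3,0,0],[0,0.5,0,0],[0,0.5,0,0]]';  python3 -m creep '[[0,0,0,0],[0,0,0,0],[0,0,0,0]]' -0.15; python3 -m creep '[[0,-4,0,0],[0,-10,0,0],[0,-16,0,0],[0,-20,0,0],[0,-20,0,0]]'
python3 - <<'E'
from h import *
np.save("pics/c_w11.npy",robot.calibration("wrist"),allow_pickle=True)
cv2.imwrite("pics/w11.png",robot.get_image("wrist"))
rows((540,-270,300,0.03))
E
```

```text
time: 21.08
eef_pos: [568.9, 84.9, 21.5]
eef_rot: [-1.577, -0.005, 0.024]
contact_force: [-1.5, -0.7, 3.2]
width: 0.406
time: 21.45
eef_pos: [568.9, 85.0, 21.5]
eef_rot: [-1.577, -0.005, 0.024]
contact_force: [0.4, 0.5, 0.0]
width: 0.574
time: 22.08
eef_pos: [569.4, 86.9, 224.8]
eef_rot: [-1.577, -0.011, 0.024]
contact_force: [0.3, -0.3, -0.4]
width: 0.58
t 22.12 pose [568.4  86.2 222.6] yaw 0.0237
[-3.63, -7.54, -35.59, -0.4]
```

View pics/w11.png

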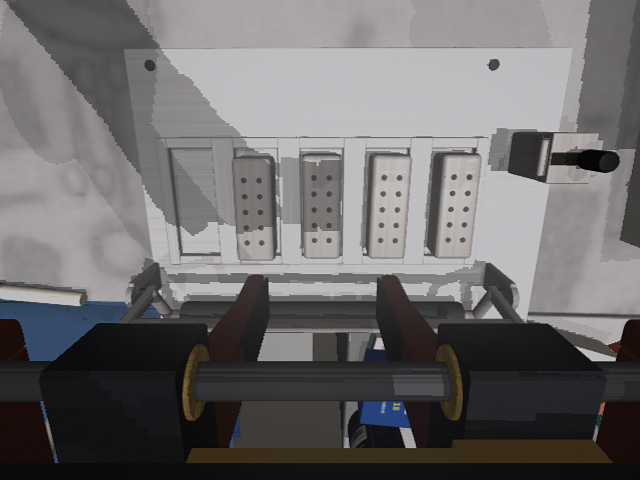

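Pockets 2–5 are filled, and pocket 1 at (195,200) is empty. Now the next spare.

```bash
python3 -m creep '[[-3.6,-7.5,-35.5,0],[-3.6,-7.5,-35.5,0],[-3.6,-7.5,-35.5,0],[-3.6,-7.5,-35.5,0],[-3.6,-7.5,-35.5,0],[-3.6,-7.5,-35.5,0],[-3.6,-7.5,-35.5,0],[-3.6,-7.5,-35.5,0]]' -0.36
python3 - <<'E'
from h import *
c=robot.calibration("wrist");i=robot.get_image("wrist")
cv2.imwrite("pics/w12.png",i)
dots(i,c,36,dict(a=(208,42,276,158),b=(234,164,280,262)))
rows((558.5,-345.3,80,-0.026))
E
```

```text
time: 23.12
eef_pos: [539.8, -268.2, 297.9]
eef_rot: [-1.575, -0.006, 0.024]
contact_force: [0.1, 0.6, 0.9]
width: 0.68
a 10 centre 431.5 -358.7 mean [ 431.5 -358.7] size 60.3 14.3 yaw 0.21
b 10 centre 558.5 -345.4 mean [ 558.5 -345.3] size 14.2 60.3 yaw -0.027
t 23.18 pose [ 540.1 -267.4  298.2] yaw 0.0257
[1.51, 21.87, -7.74, 3.0]
```

View pics/w12.png

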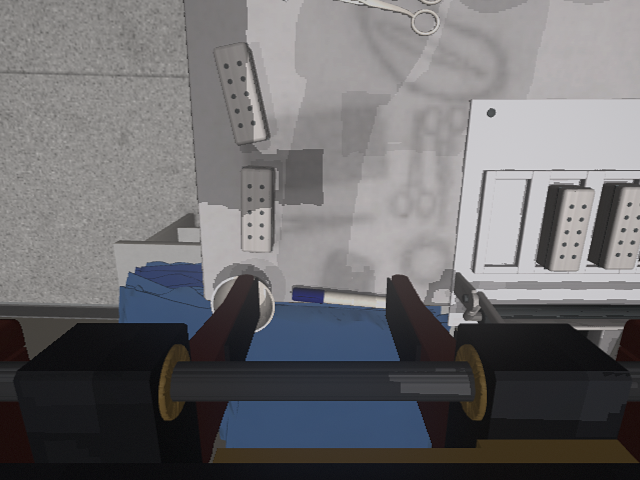

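```bash
python3 -m creep '[[0.5,6,-3,1.5],[1,12,-6,3],[1.4,18,-7.7,3],[1.4,21,-7.7,3],[1.4,21.9,-7.7,3],[1.4,21.9,-7.7,3],[1.4,21.9,-7.7,3]]' -0.36
python3 - <<'E'
from h import *
rows((558.5,-345.3,15,-0.027))
cv2.imwrite("pics/w13.png",robot.get_image("wrist"))
E
```

```text
time: 24.05
eef_pos: [558.9, -344.6, 82.0]
eef_rot: [-1.577, -0.009, -0.026]
contact_force: [0.6, 0.5, 0.6]
width: 0.681
t 24.05 pose [ 558.9 -344.6   82. ] yaw -0.0256
[-0.1, 6.7, -0.03, 0.1]
```

View pics/w13.png

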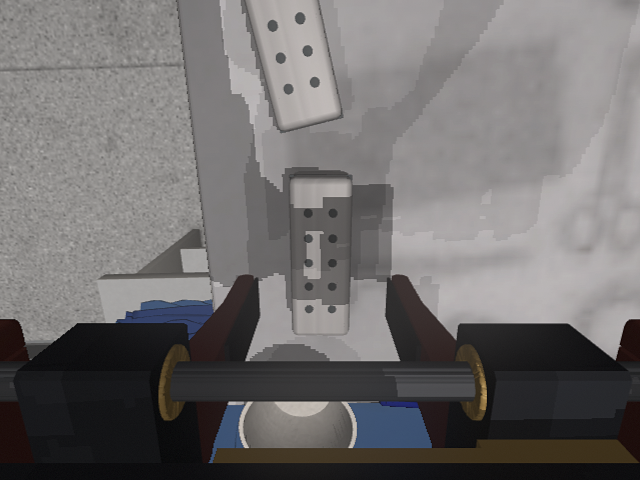

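The case is centred at (321,250) and the bowl is well beyond the fingers. Grip it.

```bash
python3 -m creep '[[-0.1,3,0,0],[-0.1,6,0,0],[-0.1,6.7,0,0],[-0.1,6.7,0,0]]'; python3 -m creep '[[0,0,0,0],[0,0,0,0],[0,0,0,0],[0,0,0,0]]' 1 40
python3 - <<'E'
from h import *
p=rk(0,-128); rows((*p,143,YAW))
E
```

```text
time: 24.6
eef_pos: [558.8, -345.3, 16.0]
eef_rot: [-1.577, -0.01, -0.026]
contact_force: [0.7, 0.4, 0.9]
width: 0.676
time: 25.1
eef_pos: [559.2, -345.7, 16.8]
eef_rot: [-1.578, -0.011, -0.026]
contact_force: [-1.1, -0.5, 5.4]
width: 0.405
t 25.1 pose [ 559.2 -345.7   16.8] yaw -0.0262
[0.46, -12.83, 30.2, -2.9]
```

```bash
python3 -m creep '[[0,-4,0,0],[0,-8,0,0],[0,-12,3,-1.5],[0.2,-12.8,9,-2.9],[0.5,-12.8,15,-2.9],[0.5,-12.8,20,-2.9],[0.5,-12.8,25,-2.9],[0.5,-12.8,29,-2.9],[0.5,-12.8,30.2,-2.9],[0.5,-12.8,30.2,-2.9],[0.5,-12.8,30.2,-2.9]]'
python3 - <<'E'
from h import *
o=robot.get_obs();print(o["width"])
np.save("pics/c_w14.npy",robot.calibration("wrist"),allow_pickle=True)
cv2.imwrite("pics/w14.png",robot.get_image("wrist"))
p=rk(0.7,-128);rows((*p,21.8,YAW))
E
```

```text
time: 26.48
eef_pos: [570.7, -45.0, 142.4]
eef_rot: [-1.579, -0.01, 0.022]
contact_force: [0.7, -0.1, -1.0]
width: 0.407
0.406977674564279
t 26.52 pose [570.7 -45.1 142.4] yaw 0.0219
[-0.08, 12.06, 0.31, -0.1]
```

View pics/w14.png

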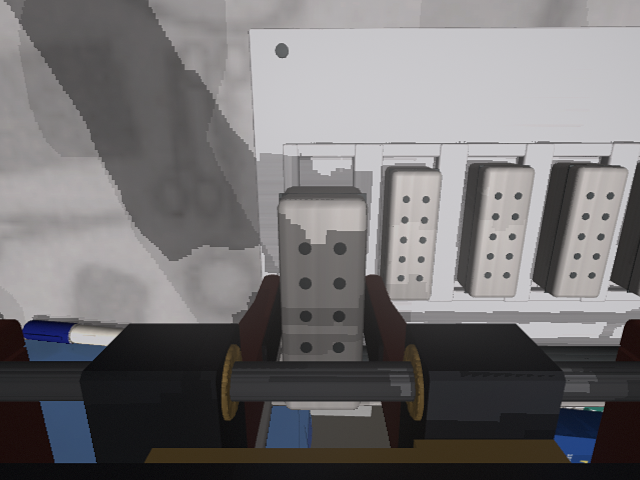

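```bash
python3 - <<'E'
from h import *
c=np.load("pics/c_w14.npy",allow_pickle=True).item()
for r in [((305,249),(340,248.5)),((305.5,283.5),(340,283.5)),((306,316),(339.5,316.5))]:
    q=[ray(c,p,162)[:2] for p in r]; print(np.mean(q,0).round(1))
print(rk(0,-128))
E
python3 -m creep '[[0,4,0.1,-0.1],[0,7,0.2,-0.1],[0,9,0.3,-0.1],[0,10.5,0.3,-0.1],[0,11.3,0.3,-0.1],[0,11.7,0.3,-0.1],[0,11.7,0.3,-0.1]]'
```

```text
[540.7 -44.8]
[555.7 -44.4]
[570.7 -44. ]
[570.43568628 -42.96158592]
time: 27.4
eef_pos: [572.1, -43.0, 25.7]
eef_rot: [-1.579, -0.01, 0.024]
contact_force: [-0.2, 0.4, -0.7]
width: 0.406
```

```bash
python3 -m creep '[[-0.1,0.3,0,0],[-0.1,0.45,0,0],[-0.1,0.45,0,0]]';  python3 -m creep '[[0,0,0,0],[0,0,0,0],[0,0,0,0]]' -0.15; python3 -m creep '[[0,-4,0,0],[0,-10,0,0],[0,-16,0,0],[0,-20,0,0],[0,-20,0,0]]'
python3 - <<'E'
from h import *
np.save("pics/c_w15.npy",robot.calibration("wrist"),allow_pickle=True)
cv2.imwrite("pics/w15.png",robot.get_image("wrist"))
E
```

```text
time: 27.78
eef_pos: [571.3, -43.1, 21.8]
eef_rot: [-1.58, -0.011, 0.024]
contact_force: [-2.1, -0.5, 4.1]
width: 0.407
time: 28.15
eef_pos: [571.4, -43.1, 21.8]
eef_rot: [-1.58, -0.011, 0.024]
contact_force: [0.8, -0.6, -0.6]
width: 0.571
time: 28.78
eef_pos: [570.8, -41.1, 225.0]
eef_rot: [-1.581, -0.017, 0.024]
contact_force: [-0.5, -0.1, -0.6]
width: 0.576
```

View pics/w15.png

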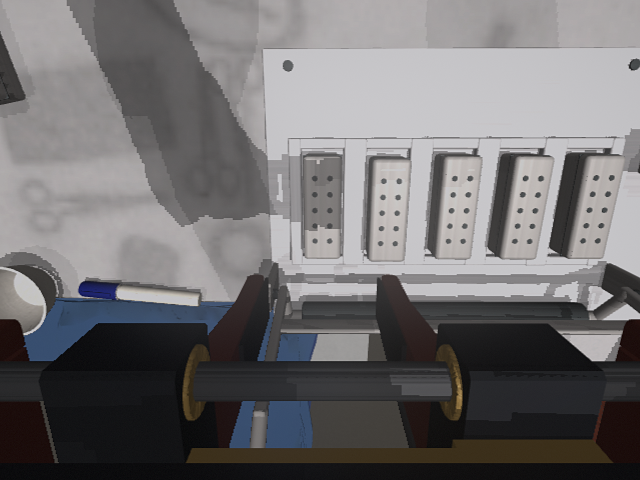

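Run:
```python
from h import *
c=np.load("pics/c_w15.npy",allow_pickle=True).item()
dots(cv2.imread("pics/w15.png"),c,41,{"p1":(300,150,342,260),"c2":(367,154,410,262),"p3":(434,150,476,260),"c4":(502,150,550,260),"p5":(568,150,620,260)})
for y in(-128,-64,0,64,128): print(rk(0,y).round(1))
c=np.load("pics/c_w3.npy",allow_pickle=True).item()
for p in [(363,30),(358,220),(354,430)]:print("bar",ray(c,p,223.5), rk(127.4,0))
rows((*rk(127,0),300,YAW-np.pi/2))
```

```text
p1 11 centre 562.8 -42.5 mean [566.5 -42.9] size 76.1 14.2 yaw 0.022
c2 10 centre 571.7 21.3 mean [571.7  21.3] size 60.3 14.2 yaw 0.018
p3 10 centre 567.7 86.2 mean [567.7  86.2] size 60.3 14.1 yaw 0.023
c4 10 centre 566.1 150.4 mean [566.1 150.4] size 60.4 14.2 yaw 0.01
p5 10 centre 564.0 214.9 mean [564.  214.9] size 60.2 14.2 yaw 0.028
[570.4 -43. ]
[568.9  21. ]
[567.3  85. ]
[565.7 149. ]
[564.2 213. ]
bar [691.5131067  219.42810807 223.5       ] [694.66176599  88.12098775]
bar [694.13388076 102.4630115  223.5       ] [694.66176599  88.12098775]
bar [699.31699189 -73.31481345 223.5       ] [694.66176599  88.12098775]
t 28.82 pose [569.7 -41.5 222.8] yaw 0.0233
[12.86, -7.67, 12.59, 89.9]
```

```bash
python3 -m creep '[[0,-5,2,10],[0,-8,5,20],[4,-8,8,31],[8,-8,12.6,41],[12.9,-8,12.6,52],[12.9,-8,12.6,62],[12.9,-8,12.6,73],[12.9,-8,12.6,84],[12.9,-8,12.6,90],[12.9,-8,12.6,90],[12.9,-8,12.6,90]]' 0
python3 - <<'E'
from h import *
c=robot.calibration("wrist");np.save("pics/c_w16.npy",c,allow_pickle=True)
cv2.imwrite("pics/w16.png",robot.get_image("wrist"))
rows((*rk(127,0),205,YAW-np.pi/2))
E
```

```text
time: 30.2
eef_pos: [694.4, 88.2, 302.0]
eef_rot: [-1.559, -0.01, -1.545]
contact_force: [0.4, 0.3, 0.4]
width: 0.499
t 30.25 pose [694.4  88.2 302.4] yaw -1.5454
[-0.09, 9.73, -0.14, 0.1]
```

View pics/w16.png

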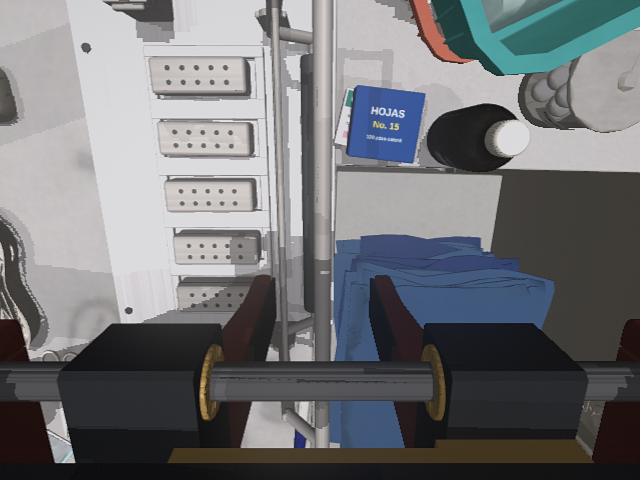

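```bash
python3 -m creep '[[0,4,-0.1,0],[0,8,-0.1,0],[0,9.7,-0.1,0],[0,9.7,-0.1,0]]'; python3 -m creep '[[0,0,0,0],[0,0,0,0],[0,0,0,0],[0,0,0,0],[0,0,0,0]]' 1 40
python3 - <<'E'
from h import *
o=robot.get_obs();print(o["eef_pos"],o["width"],o["eef_rot"])
p0=rk(80,0); x=np.array([np.cos(YAW),np.sin(YAW)])
p=np.array(o["eef_pos"]); rx=(p[:2]-p0)@x; rz=p[2]+19-53
print(rx,rz,np.hypot(rx,rz),np.arctan2(rz,-rx)-.1419)
t0=1.7
for th in np.arange(1.7,-0.01,-0.1):
    f=lambda th:(-176.8*np.cos(th+.1419),176.8*np.sin(th+.1419))
    a,b=f(th),f(t0); print(round(th,2),"y",round(-(a[1]-b[1])/10,1),"z",round((a[0]-b[0])/10,1))
E
```

```text
time: 30.75
eef_pos: [694.3, 87.0, 204.4]
eef_rot: [-1.561, -0.01, -1.545]
contact_force: [0.1, 0.1, 0.7]
width: 0.5
time: 31.38
eef_pos: [695.2, 87.1, 205.3]
eef_rot: [-1.558, -0.01, -1.545]
contact_force: [3.3, -0.5, 1.7]
width: 0.124
[695.22909469  87.12462224 205.29043585] 0.12399887740339417 [-1.55828489 -0.00969086 -1.54502799]
47.942749927528325 171.29043584952484 177.87332763552186 1.7018044848797562
1.7 y -0.0 z 0.0
1.6 y -0.4 z -1.7
1.5 y -0.6 z -3.5
1.4 y -0.6 z -5.2
1.3 y -0.5 z -7.0
1.2 y -0.2 z -8.7
1.1 y 0.3 z -10.4
1.0 y 1.0 z -12.1
0.9 y 1.8 z -13.7
0.8 y 2.7 z -15.1
0.7 y 3.8 z -16.5
0.6 y 5.1 z -17.8
0.5 y 6.4 z -18.9
0.4 y 7.9 z -19.9
0.3 y 9.5 z -20.7
0.2 y 11.1 z -21.4
0.1 y 12.8 z -21.9
-0.0 y 14.5 z -22.2
```

```bash
python3 -m creep '[[0,-0.2,-0.9,0],[0,-0.4,-1.7,0],[0,-0.5,-2.6,0],[0,-0.6,-3.5,0],[0,-0.6,-4.4,0],[0,-0.6,-5.2,0],[0,-0.6,-6.1,0],[0,-0.5,-7,0],[0,-0.4,-7.9,0],[0,-0.2,-8.7,0],[0,0,-9.6,0],[0,0.3,-10.4,0]]'
python3 - <<'E'
from h import *
o=robot.get_obs();print(o["width"],o["eef_rot"])
p=np.array(o["eef_pos"]);p0=rk(80,0); x=np.array([np.cos(YAW),np.sin(YAW)])
rx=(p[:2]-p0)@x; rz=p[2]+19-53
print(rx,rz,np.hypot(rx,rz),np.arctan2(rz,-rx)-.1419)
for th in np.arange(1.1,-0.01,-0.1):
    f=lambda th:(-177.5*np.cos(th+.1419),177.5*np.sin(th+.1419))
    a=f(th); print(round(th,2),"y",round(-(a[1]-rz)/10,1),"z",round((a[0]-rx)/10,1))
E
```

```text
time: 32.88
eef_pos: [590.3, 84.8, 201.0]
eef_rot: [-1.559, -0.009, -1.545]
contact_force: [2.2, 2.0, 3.7]
width: 0.125
0.12503499489542774 [-1.55891457 -0.0093936  -1.54462216]
-57.02693440532988 167.01272565376487 176.4803722173362 1.0998562905356855
1.1 y -0.1 z -0.0
1.0 y 0.6 z -1.7
0.9 y 1.4 z -3.3
0.8 y 2.3 z -4.7
0.7 y 3.5 z -6.1
0.6 y 4.7 z -7.4
0.5 y 6.1 z -8.5
0.4 y 7.5 z -9.5
0.3 y 9.1 z -10.3
0.2 y 10.8 z -11.0
0.1 y 12.4 z -11.5
-0.0 y 14.2 z -11.9
```

```bash
python3 -m creep '[[0,0.2,-0.9,0],[0,0.6,-1.7,0],[0,1,-2.5,0],[0,1.4,-3.3,0],[0,1.9,-4,0],[0,2.3,-4.7,0],[0,2.9,-5.4,0],[0,3.5,-6.1,0],[0,4.1,-6.8,0],[0,4.7,-7.4,0],[0,5.4,-8,0],[0,6.1,-8.5,0]]'
python3 - <<'E'
from h import *
o=robot.get_obs();print(o["width"],o["eef_rot"])
p=np.array(o["eef_pos"]);p0=rk(80,0); x=np.array([np.cos(YAW),np.sin(YAW)])
rx=(p[:2]-p0)@x; rz=p[2]+19-53
print(rx,rz,np.hypot(rx,rz),np.arctan2(rz,-rx)-.1419)
for th in np.arange(.5,-0.01,-0.05):
    f=lambda th:(-177*np.cos(th+.1419),177*np.sin(th+.1419))
    a=f(th); print(round(th,2),"y",round(-(a[1]-rz)/10,1),"z",round((a[0]-rx)/10,1))
E
```

```text
time: 34.38
eef_pos: [505.2, 82.7, 138.4]
eef_rot: [-1.56, -0.009, -1.544]
contact_force: [-2.1, 6.7, 2.5]
width: 0.13
0.1298995368289287 [-1.55971305 -0.00866669 -1.54402138]
-142.18490326444305 104.37854530609775 176.3843174336543 0.49134998551822306
0.5 y -0.2 z 0.0
0.45 y 0.6 z -0.5
0.4 y 1.3 z -0.9
0.35 y 2.1 z -1.4
0.3 y 2.9 z -1.8
0.25 y 3.7 z -2.1
0.2 y 4.5 z -2.5
0.15 y 5.3 z -2.7
0.1 y 6.2 z -3.0
0.05 y 7.1 z -3.2
0.0 y 7.9 z -3.3
```

```bash
python3 -m creep '[[0,0.6,-0.5,0],[0,1.3,-0.9,0],[0,2.1,-1.4,0],[0,2.9,-1.8,0],[0,3.7,-2.1,0],[0,4.5,-2.5,0],[0,5.3,-2.7,0],[0,6.2,-3,0],[0,7.1,-3.2,0],[0,7.8,-3.3,0],[0,8.1,-3.3,0],[0,8.1,-3.3,0]]'
python3 - <<'E'
from h import *
o=robot.get_obs();print(o["width"],o["eef_rot"])
p=np.array(o["eef_pos"]);p0=rk(80,0); x=np.array([np.cos(YAW),np.sin(YAW)])
rx=(p[:2]-p0)@x; rz=p[2]+19-53
print(rx,rz,np.hypot(rx,rz),np.arctan2(rz,-rx)-.1419)
cv2.imwrite("pics/w17.png",robot.get_image("wrist"))
cv2.imwrite("pics/side17.png",robot.get_image("side"))
E
```

```text
time: 35.88
eef_pos: [473.3, 81.5, 59.4]
eef_rot: [-1.558, -0.01, -1.543]
contact_force: [-9.5, 2.9, 37.9]
width: 0.123
0.12338579359525578 [-1.5579534  -0.01005573 -1.54343865]
-174.02683384058557 25.38832344276591 175.86900199811583 0.0029654449081794876
```

View pics/w17.png

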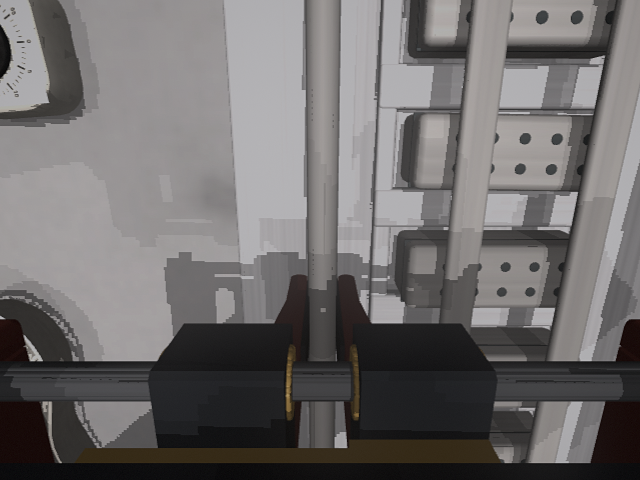

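View pics/side17.png

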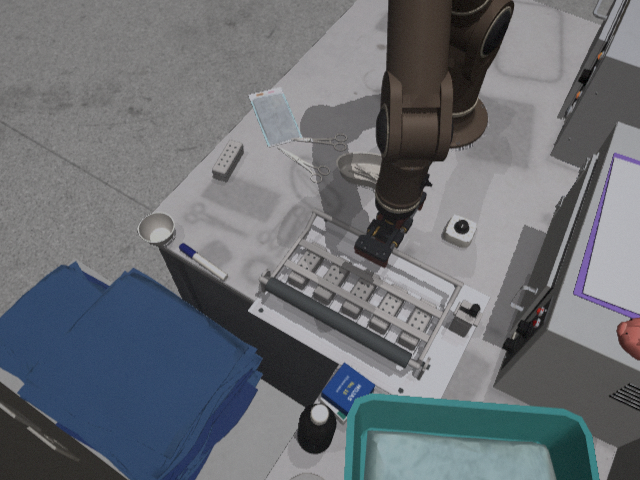

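```bash
python3 -m creep '[[0,-0.2,0,0],[0,-0.2,0,0],[0,-0.2,0,0],[0,-5,0,0],[0,-10,0,0],[0,-13,0,0],[0,-13,0,0]]' 0
python3 - <<'E'
from h import *
rows((512,240,192,YAW-np.pi/2))
E
```

```text
time: 36.85
eef_pos: [472.7, 82.6, 190.9]
eef_rot: [-1.555, -0.01, -1.544]
contact_force: [-0.0, -0.7, -0.7]
width: 0.499
t 36.85 pose [472.7  82.6 190.9] yaw -1.5442
[-15.63, -0.2, 4.35, 0.1]
```

```bash
python3 -m creep '[[-5,0,1.5,0],[-10,0,3,0],[-15.6,-0.2,4.3,0],[-15.6,-0.2,4.3,0],[-15.6,-0.2,4.3,0]]' 0
python3 - <<'E'
from h import *
c=robot.calibration("wrist");np.save("pics/c_w18.npy",c,allow_pickle=True)
cv2.imwrite("pics/w18.png",robot.get_image("wrist"))
rows((512,240,192,YAW-np.pi/2))
E
```

```text
time: 37.48
eef_pos: [510.7, 238.7, 190.2]
eef_rot: [-1.557, -0.012, -1.544]
contact_force: [-0.2, 0.4, 0.5]
width: 0.495
t 37.52 pose [511.  238.  190.6] yaw -1.5452
[-0.19, -0.14, 0.11, 0.1]
```

View pics/w18.png

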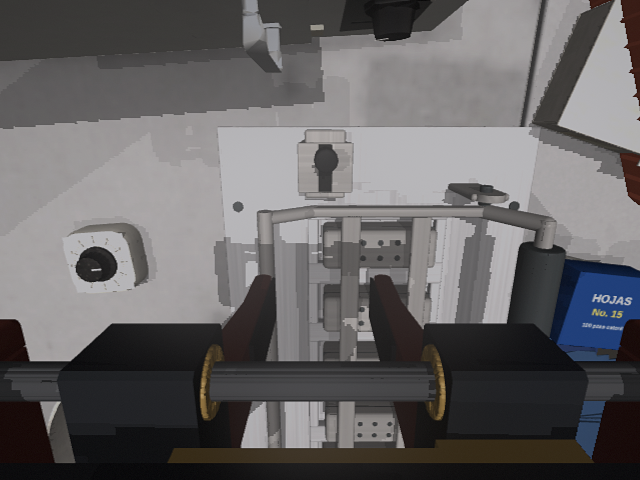

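Run:
```python
from h import *
c=np.load("pics/c_w18.npy",allow_pickle=True).item()
print("knob",ray(c,(326,160),108)); print("oven base",ray(c,(200,57),0), "handle at z150", ray(c,(265,62),150))
i=cv2.imread("pics/w18.png");crop(i,270,110,380,220,5,"pics/w18a.png")
rows((*ray(c,(326,160),108)[:2],81,YAW-np.pi/2))
```

```text
knob [512.46885161 295.65358889 108.        ]
oven base [404.96079091 370.13367531   0.        ] handle at z150 [479.93617585 345.99842576 150.        ]
t 37.52 pose [511.  238.  190.6] yaw -1.5452
[-5.89, 10.89, 0.14, 0.1]
```

View pics/w18a.png

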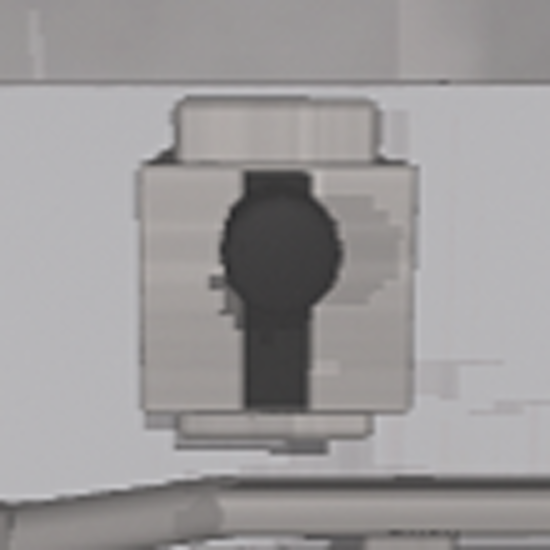

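```bash
python3 -m creep '[[-2.5,1,0.1,0],[-5.1,2,0.1,0],[-5.1,5,0.1,0],[-5.1,5,0.1,0]]' 0
python3 - <<'E'
from h import *
cv2.imwrite("pics/w19.png",robot.get_image("wrist"))
cv2.imwrite("pics/side19.png",robot.get_image("side"))
cv2.imwrite("pics/scene19.png",robot.get_image("scene"))
rows((512.3,288,81,YAW-np.pi/2))
E
```

```text
time: 38.02
eef_pos: [510.5, 285.6, 137.8]
eef_rot: [-1.56, -0.015, -1.547]
contact_force: [-0.8, -0.5, -0.0]
width: 0.498
t 38.17 pose [512.1 287.4 140.9] yaw -1.547
[-0.13, 5.99, -0.07, -0.0]
```

View pics/w19.png

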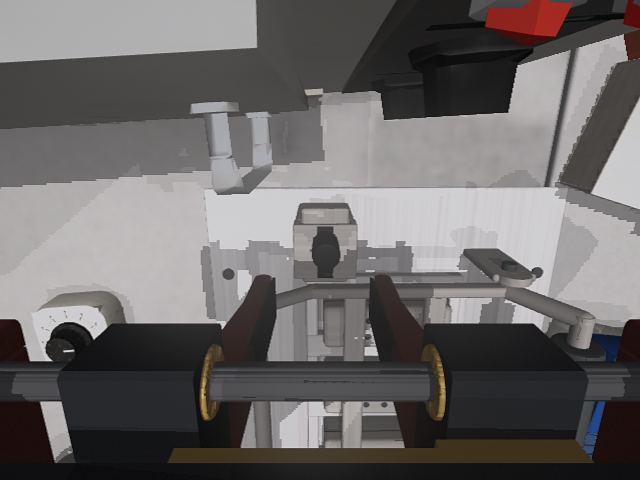

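View pics/side19.png

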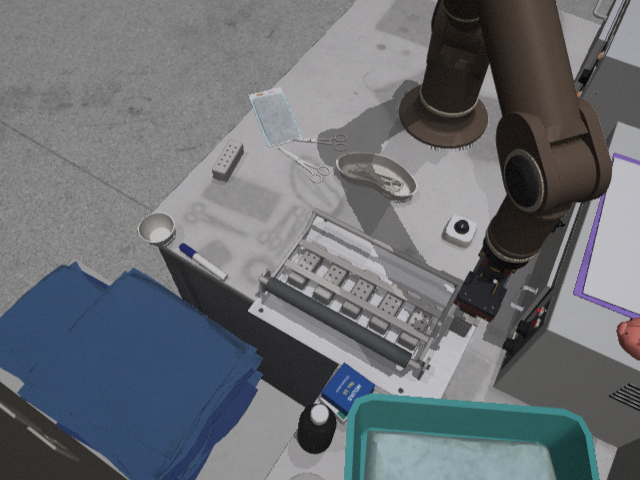

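View pics/scene19.png

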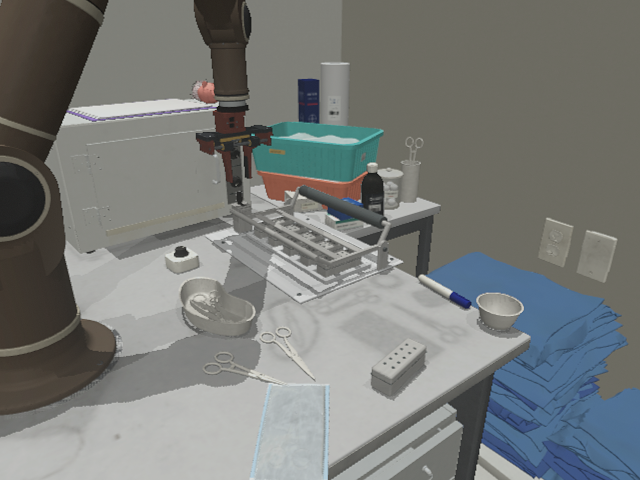

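Run:
```python
from h import *
c=robot.calibration("scene");K,R,t=[np.array(c[k],float) for k in("camera_matrix","R","t")]
o=-R.T@t
for p in [(32,118),(243,105),(243,125)]:
    d=R.T@np.linalg.inv(K)@np.array([*p,1.]); print("oven",o+d*(372-o[1])/d[1])
for p in [(222,20),(230,100)]:
    d=R.T@np.linalg.inv(K)@np.array([*p,1.]); print("arm",o+d*(290-o[1])/d[1])
print(robot.get_obs()["joint_pos"])
```

```text
oven [106.42902974 372.         317.65772142]
oven [580.84386832 372.         307.26887429]
oven [577.31956965 372.         256.72492671]
arm [499.06429753 290.         502.78228407]
arm [504.66738866 290.         333.2356964 ]
[-0.16040116  0.49735364 -0.60211058  1.75555729  0.35194596  0.99051468
 -0.87737   ]
```

```bash
python3 -m creep '[[0,2,0,0],[0,4,0,0],[0,5.5,0,0],[0,5.9,0,0],[0,5.9,0,0]]' 0; python3 -m creep '[[0,0,0,0],[0,0,0,0],[0,0,0,0],[0,0,0,0]]' 1 25
python3 - <<'E'
from h import *
cv2.imwrite("pics/w20.png",robot.get_image("wrist"))
rows((512.9,262,81,YAW-np.pi/2))
E
```

```text
time: 38.8
eef_pos: [512.8, 286.9, 81.6]
eef_rot: [-1.556, -0.012, -1.547]
contact_force: [0.1, 0.1, 0.4]
width: 0.504
time: 39.3
eef_pos: [513.0, 287.0, 81.9]
eef_rot: [-1.556, -0.012, -1.547]
contact_force: [0.6, 0.2, 1.5]
width: 0.175
t 39.35 pose [513.  287.   81.9] yaw -1.5468
[2.49, 0.11, -0.07, -0.0]
```

View pics/w20.png

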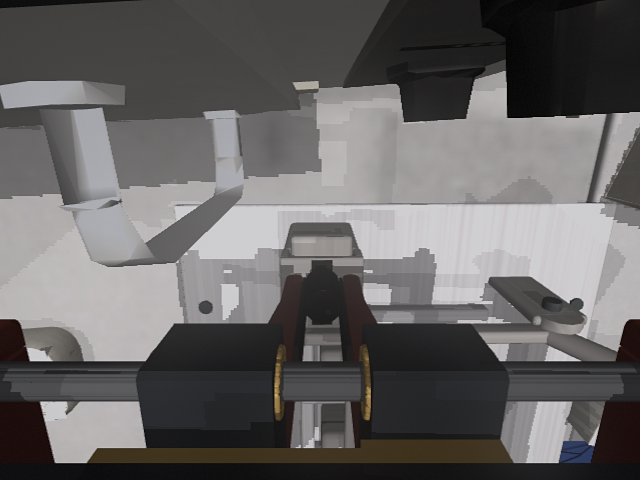

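```bash
python3 -m creep '[[0.4,0,0,0],[0.8,0,0,0],[1.2,0,0,0],[1.6,0,0,0],[2,0,0,0],[2.4,0,0,0],[2.7,0,0,0],[2.9,0,0,0],[2.9,0,0,0]]' 1 30
python3 - <<'E'
from h import *
cv2.imwrite("pics/w21.png",robot.get_image("wrist"))
o=robot.get_obs();print(o["width"],o["eef_pos"],o["contact_force"])
E
```

```text
time: 40.48
eef_pos: [513.6, 263.7, 82.0]
eef_rot: [-1.554, -0.003, -1.543]
contact_force: [5.7, 17.9, -17.2]
width: 0.174
0.17726033157610546 [513.61946469 263.70171665  82.02600027] [  5.9384981   17.82785806 -17.65715242]
```

View pics/w21.png

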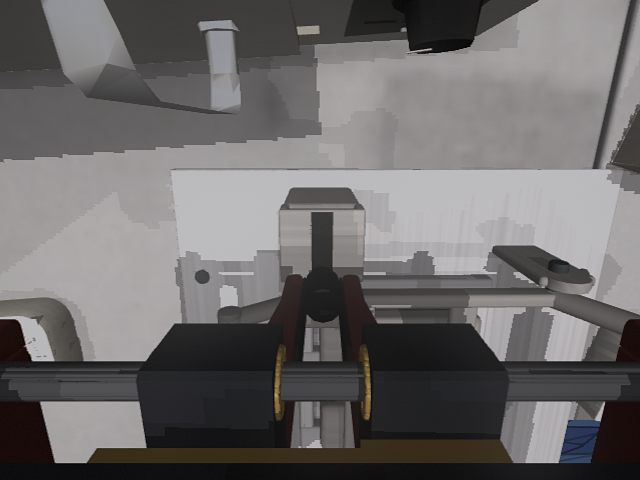

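```bash
python3 -m creep '[[-0.1,0,0,0],[-0.1,0,0,0],[-0.1,0,0,0],[-0.1,-4,0,0],[2,-8,0,0],[4,-10,0,0],[4,-10,0,0]]' 0
python3 - <<'E'
from h import *
c=robot.calibration("wrist");np.save("pics/c_w22.npy",c,allow_pickle=True)
i=robot.get_image("wrist");cv2.imwrite("pics/w22.png",i)
print(robot.get_obs()["eef_pos"])
crop(i,240,100,440,280,4,"pics/w22a.png")
E
```

```text
time: 41.4
eef_pos: [514.3, 222.3, 183.7]
eef_rot: [-1.551, -0.004, -1.547]
contact_force: [0.6, 0.5, -1.1]
width: 0.5
[513.4609165  223.18989229 182.48439836]
```

View pics/w22a.png

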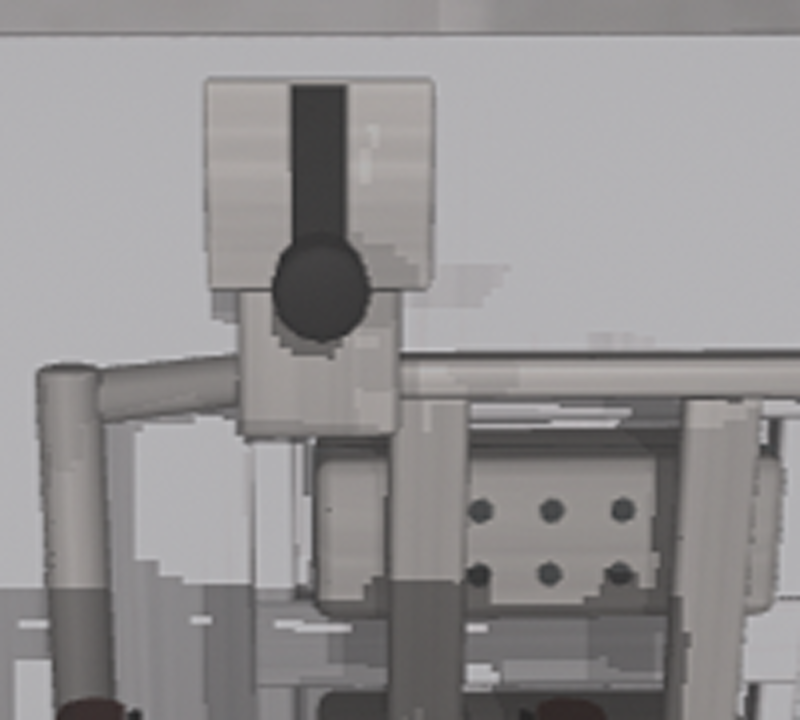

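Run:
```python
from h import *
c=np.load("pics/c_w22.npy",allow_pickle=True).item()
k=ray(c,(240+321/4,100+287/4),108);print("knob",k, "travel from 295.65:",295.65-k[1])
cv2.imwrite("pics/side22.png",robot.get_image("side")); cv2.imwrite("pics/scene22.png",robot.get_image("scene"))
rows((480,150,300,YAW-np.pi/2))
i=cv2.imread("pics/side22.png");crop(i,240,200,500,395,3,"pics/s22a.png")
# bar and tongue heights check
for p in [(240+68/4,100+376/4)]: print(ray(c,p,78))
```

```text
knob [513.13165233 272.98477628 108.        ] travel from 295.65: 22.665223723832298
t 41.55 pose [512.5 224.2 181.3] yaw -1.5431
[7.37, -11.9, -3.27, 0.2]
[468.50127892 252.92217574  78.        ]
```

View pics/s22a.png

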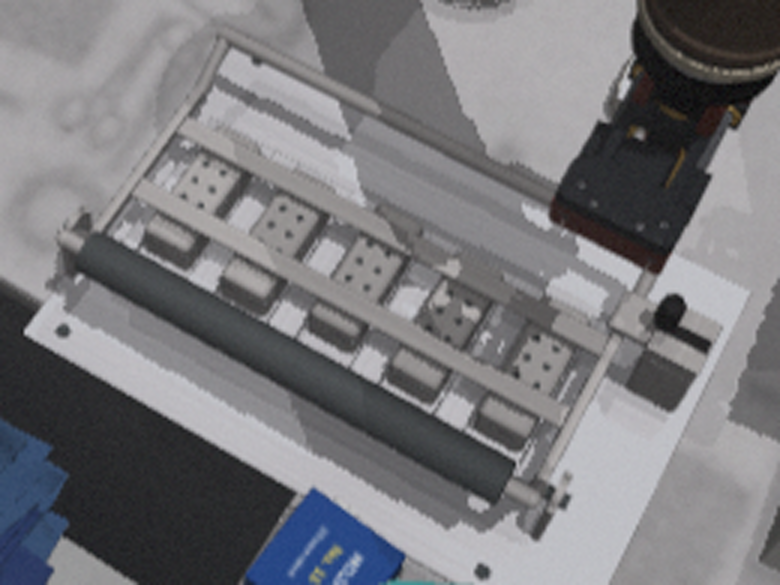

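Run:
```python
from h import *
rows((513,274,140,YAW-np.pi/2),(513,274,94,YAW-np.pi/2))
```

```text
t 41.55 pose [512.5 224.2 181.3] yaw -1.5431
[-4.99, 4.12, 0.12, 0.2]
[-5.01, 8.72, 0.05, 0.2]
```

```bash
python3 -m creep '[[-2.5,2,0.1,0],[-5,4,0.1,0],[-5,6,0.1,0],[-5,8.2,0.1,0],[-5,8.7,0,0],[-5,8.7,0,0]]' 0; python3 -m creep '[[0,0,0,0],[0,0,0,0],[0,0,0,0],[0,0,0,0]]' 1 40;  python3 -m creep '[[0.2,0,0,0],[0.4,0,0,0],[0.6,0,0,0],[0.8,0,0,0],[0.8,0,0,0]]'
```

```text
time: 42.3
eef_pos: [512.2, 273.4, 93.7]
eef_rot: [-1.556, -0.004, -1.543]
contact_force: [0.7, 0.5, -0.4]
width: 0.497
time: 42.8
eef_pos: [513.2, 273.5, 94.3]
eef_rot: [-1.554, -0.003, -1.544]
contact_force: [3.0, -0.3, 0.8]
width: 0.166
time: 43.42
eef_pos: [513.2, 273.0, 94.5]
eef_rot: [-1.552, 0.008, -1.539]
contact_force: [5.8, 20.0, -14.9]
width: 0.168
```

```bash
python3 -m creep '[[-0.05,0,0,0],[-0.05,0,0,0],[-0.05,0,0,0],[-0.05,-4,0,0],[1,-9,0,0],[4,-14,-1,0],[8,-18,-4,0],[12,-20,-8,0],[14,-20,-12,0],[14,-20,-12,0],[14,-20,-12,0]]' 0
python3 - <<'E'
from h import *
for n in ("side","scene"):
    i=robot.get_image(n); cv2.imwrite(f"pics/{n}23.png",i)
    if n=="side": crop(i,240,200,500,395,3,"pics/s23a.png")
cv2.imwrite("pics/w23.png",robot.get_image("wrist"))
c=robot.calibration("side")
for b in(0,.026): pass
E
```

```text
time: 44.8
eef_pos: [394.5, 127.4, 291.4]
eef_rot: [-1.551, 0.008, -1.54]
contact_force: [-0.5, 0.0, -0.1]
width: 0.5
```

View pics/s23a.png

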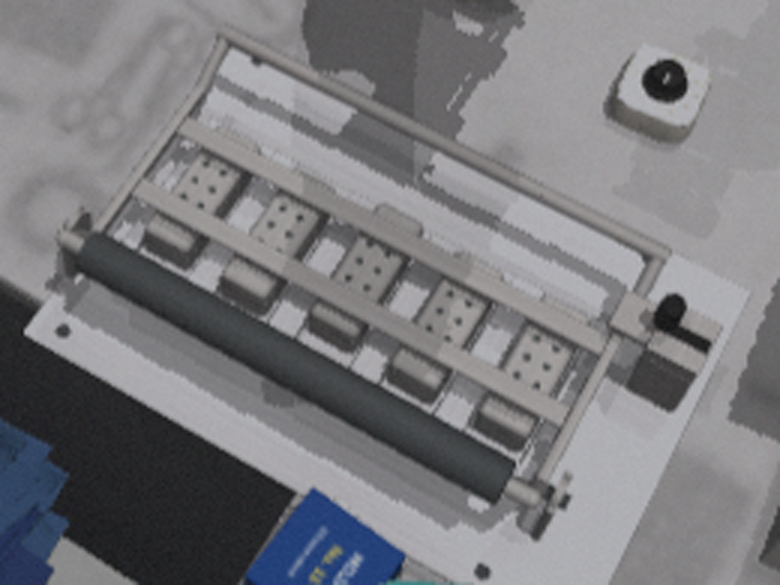

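View pics/w23.png

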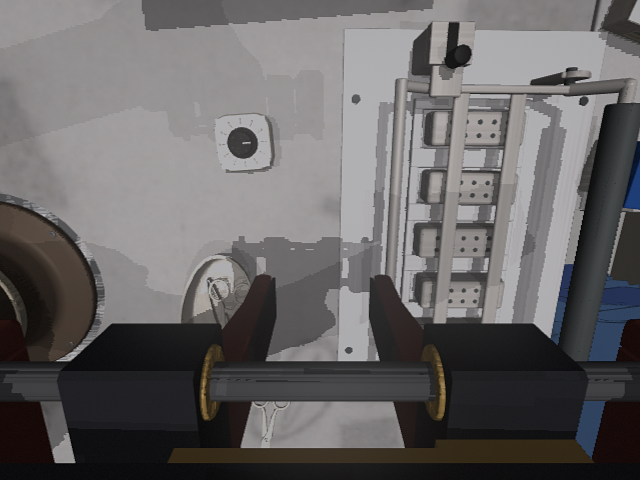

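View pics/scene23.png

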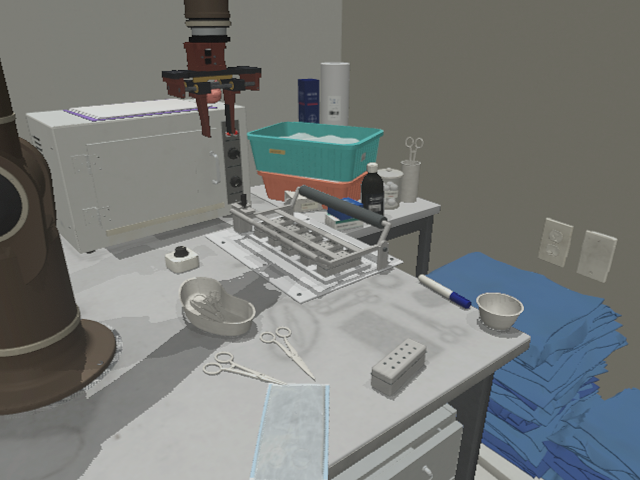

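```bash
python3 - <<'E'
from h import *
c=robot.calibration("side")
K=[]
for n in("side0","side23"):
    i=cv2.imread(f"pics/{n}.png")[290:325,455:490]
    g=cv2.resize(cv2.cvtColor(i,cv2.COLOR_BGR2GRAY),None,fx=12,fy=12,interpolation=cv2.INTER_CUBIC)
    cv2.imwrite(f"pics/k_{n}.png",g)
    K.append(g)
cv2.imwrite("pics/k.png",np.hstack(K)[:, :])
E
python3 -c "
import cv2;i=cv2.imread('pics/k.png');print(i.shape);cv2.imwrite('pics/k2.png',cv2.resize(i,(800,400)))"
```

```text
(420, 840, 3)
```

View pics/k2.png

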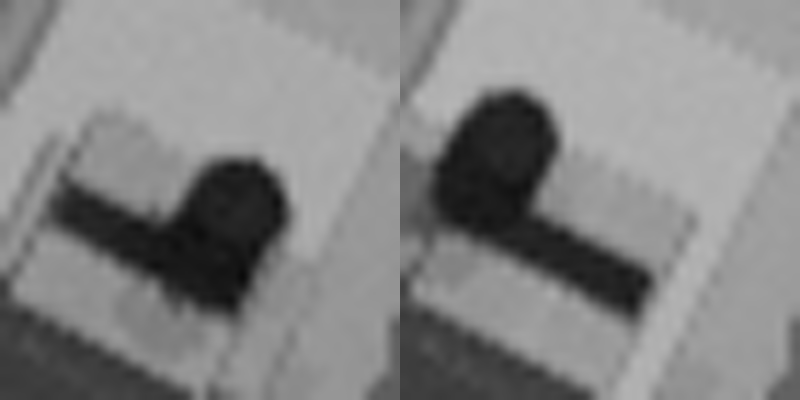

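Run:
```python
from h import *
c=robot.calibration("side");s=400/35
a=ray(c,(455+240/s,290+207/s),108);b=ray(c,(455+110/s,290+137/s),108);print(a,b,np.linalg.norm(a-b))
i=cv2.imread("pics/w23.png");c=robot.calibration("wrist");print("wrist knob",ray(c,(459,55),108))
```

```text
[514.40377786 294.62228056 108.        ] [514.40581216 271.44906947 108.        ] 23.17321117447819
wrist knob [509.45760177 271.23597113 108.        ]
```

Run:
```python
from h import *
robot.job_done()
```

```text
the job is handed in; nothing more can be done
```

I've handed the job in. The frame was opened, empty pockets 5, 3 and 1 were each given a spare case, then the frame was closed and the bolt pushed to its stop. The simulator gave no verdict. It took about 45 s of the 210 s allowed.

**Cases:** Pockets 2 and 4 were loaded at the start, and I left those cases alone. In the wrist picture taken before closing, all five cases lay within about 3 mm of their pocket centres and within 0.02 rad. The pocket 1 reading included one stray dot. I allowed for it by eye and checked that case against the picture.

**Frame:** It stayed open on its own until I swung it down. It then measured about 0.003 rad, and the front bar looks to be back where it started.

**Bolt:** The knob moved about 23 mm, seen in two cameras, against the 21 mm needed and 26 mm of full travel. A second push of 20 N moved it no more than 0.5 mm, so I took that as the end stop. I could not tell whether the bolt started fully withdrawn, so the missing 3 mm is unexplained.

**Table:** The fourth spare stayed on the table. The bowl and marker pen look undisturbed in the last picture. The gripper was clear of everything and reading about 0 N when I handed in.

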